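# Make up two car service kits

## Robot

A 6-joint arm with a two-finger parallel gripper is mounted at the origin on the work surface. World frame = base frame: x ahead of the robot, y to its left, z up, the work surface at z = 0. Lengths are in mm, angles in rad, forces in N, time in s.
With the tool pointing down it reaches from about 275 to 750 mm from the base axis. Payload 10.2 kg.
Tool frame: the origin (TCP) lies midway between the tips of the shut fingers; the grasp point (between the pads) lies 19 mm behind it; y points along the fingers, z is the direction in which the jaws open and shut, and the axes are right-handed (so a half turn about y gives the same grasp; the last joint's range is limited). The gripper opens to 88 mm and grips with 3 to 60 N. Pads are 18 mm wide; open, the fingers measure 123 mm over their backs; the gripper's body (75 mm by 187 mm) begins 45 mm behind the grasp point.
Start: joints at [0.927, 0.313, 1.498, -0, 1.331, -0.223], TCP at [214.471, 479.201, 238.72] pointing down, gripper open.
Joint ranges: [-2.94, 2.94], [-0.97, 2.17], [0.19, 2.56], [-1.23, 4.37], [0.02, 3.11], [-2.88, 2.88]. Speed limits (rad/s): [2.39, 2.39, 3.01, 3.14, 3.14, 3.14].

## Interface

Orientations are given as a rotation vector (axis times angle).
In Python, from workcell import bot, vision gives the robot as it stands.
- The arm moves only by the tool apply_moves, never from a script. Its argument "deltas" is a list of rows, each an object with "xyz": the shift along the tool's x, y, z as a fraction of full scale, a list of three; "rotation": the turn, a rotation vector about the tool's x, y, z as a fraction of full scale, a list of three; "fingers": the closure, from 0 (fully open) to 1 (shut). In form: [{"xyz": [x, y, z], "rotation": [wx, wy, wz], "fingers": fingers}, ...]. A call has 1 to 5 rows; each row is the pose to reach, as a shift and turn from the pose commanded when the call began, along the tool's axes at that moment, turning the shorter way round; what a row does not reach only later rows make up. Full scale, the value 1, is 50 cm for a shift and 180 degrees for a turn. A row lasts 1/12 s, in which the tool goes at most 41.7 mm and 7.16 degrees, less where a joint would pass 70% of its speed; a pose out of reach is approached as far as the arm can. A call with a number of a shift or a turn outside -1 to 1 is refused whole. A call with a gripper value outside its range is refused whole. The fingers move at their own pace and stop on an object; "grip_force" is the grip in N (left out, the last holds). Time passes only in rows, so rows that repeat a pose let the fingers close. It gives the time, the measured TCP pose, the force and the opening at its end, in the units of the state.
- bot.state(): the state, without advancing time (a new reading comes with each control period).
- vision.get_image(name): name is "side" or "top"; returns the picture (400x640x3 uint8, red, green, blue); there is no depth.
- vision.camera_model(name): a dict with "fx", "fy", "cx", "cy" (pixels), "rvec" (rotation vector, rad) and "tvec" (3), from world to camera coordinates, as OpenCV has them. Camera axes: x right, y down, z forward; pixel columns grow to the right and rows downward; lengths in mm; the calibration is good to about 2 mm. A picture is of the moment at which its call begins. camera_model takes no time and is no camera call.
- bot.finish_job(): hands the job in, once; it reports no verdict.
The state is a dict: "clock": time; "joint_positions": joint angles; "qd": joint speeds; "joint_efforts": joint torques, N m; "position": TCP position; "ee_rot": TCP orientation; "ft_force": force on the tool from outside, world axes, zero at the start; "wrist_torque": the same for the moment, N m; "opening": opening from 0.0 (shut) to 1.0 (fully open).
Only numpy, scipy, OpenCV 4.12 (cv2) and the standard library are available. Lean on these libraries where they do the work, as an engineer would, in place of code of your own. Each camera call takes 0.05 s, during which the arm holds its last target.

## Task

Make up the two service kits on the bench: the tall black oil filter goes on the black rubber bay of the red tray with the steel wheel bearing in that tray's bare metal bay; the short white oil filter goes on the black rubber bay of the blue tray with the yellow bulb carton in that tray's bare metal bay. Stand each one upright, roughly in the middle of its bay, and let go. Leave the green filter and the orange tub standing where they are.

Things in the scene. Friction and masses are not known exactly. Their poses are not given: they have to be found in the camera images.
- filter_tall: tall black spin-on oil filter with a steel-grey band: upright cylinder 56 mm in diameter (46 mm at the bevelled top 10 mm), 85 mm high, about 0.3 kg. Stands upright on the bench. Origin: centre of its underside; z up.
- filter_white: short white spin-on oil filter with a grey band: upright cylinder 56 mm in diameter (46 mm at the bevelled top 10 mm), 58 mm high, about 0.2 kg. Stands upright on the bench. Origin: centre of its underside; z up.
- bearing: steel wheel bearing: bright upright cylinder 54 mm in diameter, 50 mm high, with dark grooves and a black bore marked on top, about 0.45 kg. Stands upright on the bench. Origin: centre of its underside; z up.
- carton: yellow bulb carton with a white band: stiff box 56 mm (x) by 50 mm (y), 60 mm high, about 0.14 kg. Stands upright on the bench. Origin: centre of its underside; z up.
- filter_green: spare, not part of either kit: short green spin-on oil filter, 56 mm in diameter, 58 mm high. To be left where it stands. Stands upright on the bench. Origin: centre of its underside; z up.
- tub: spare, not part of either kit: orange grease tub with an orange lid, small black dot on top, 56 mm in diameter, 56 mm high. To be left where it stands. Stands upright on the bench. Origin: centre of its underside; z up.
- tray_red: flat red steel tray, fixed to the bench, turned any way, 180 x 92 x 12 mm plus a flat rim 12 mm wide, 2.5 mm thick all round. Origin: centre of its underside; x along its length, z up. Two bays 84 x 84 mm inside, walls and divider 4 mm thick, 12 mm high, floors 4 mm above the bench. Bay centred at x = +44 mm, y = 0: black rubber floor. Bay centred at x = -44 mm, y = 0: bare silvery metal floor
- tray_blue: flat blue steel tray, fixed to the bench, turned any way, 180 x 92 x 12 mm plus a flat rim 12 mm wide, 2.5 mm thick all round. Origin: centre of its underside; x along its length, z up. Two bays 84 x 84 mm inside, walls and divider 4 mm thick, 12 mm high, floors 4 mm above the bench. Bay centred at x = +44 mm, y = 0: black rubber floor. Bay centred at x = -44 mm, y = 0: bare silvery metal floor
Mind the look-alikes: they are no part of the job. What is shaped like the filter_tall but pink or purple is not meant.

How it is judged:
By the outcome, as a careful person would: the job done as asked, in the order asked, and still so for the second after the job is handed in, with the robot touching nothing.
It also fails if it takes over 118 s, if anything falls off the work surface, if the arm or the gripper's body presses on something with over 40 N, if the wrist force passes 120 N, or if a joint passes its speed limit or range.

## Working session

There is one attempt and no reset: what is moved stays moved. The work goes in short steps, Python scripts to look and compute and a tool call to move; the robot and the scene stay as the last step left them, time stands still between calls to the robot, and variables do not carry over. Pictures are saved under pics/ and viewed, and the job is handed in when it is done.

Besides the shell and the picture viewer there is one more tool, called after "Request:" as name(argument=value, ...) on one line, values as JSON. apply_moves: Moves the arm, as the interface text tells. Shift numbers are shares of 50 cm and turn numbers shares of 180 degrees, none past 1 either way. Its arguments: {"type":"object","properties":{"deltas":{"type":"array","items":{"type":"object","properties":{"xyz":{"type":"array","items":{"type":"number"}},"rotation":{"type":"array","items":{"type":"number"}},"fingers":{"type":"number"}}}},"grip_force":{"type":"number"}},"required":["deltas"]}

```bash
mkdir -p pics; ls; python3 - <<'E'
from workcell import bot, vision
import cv2
for n in("top","side"):
    im=vision.get_image(n); cv2.imwrite(f"pics/{n}0.png",im[:,:,::-1]); print(vision.camera_model(n))
print(bot.state())
E
```

```text
pics
{'fx': 519.424620742016, 'fy': 519.424620742016, 'cx': 318.2980789644304, 'cy': 201.34619592660349, 'rvec': array([ 2.14577875, -2.14198756,  0.14747091]), 'tvec': array([  19.42995553,  576.73918914, 1152.40256028])}
{'fx': 387.35014440586866, 'fy': 387.35014440586866, 'cx': 320.8703849922177, 'cy': 201.27310490068166, 'rvec': array([ 2.23046739, -0.48762953,  0.21981822]), 'tvec': array([-551.71420009,  204.48008835,  800.34381737])}
{'clock': 0.1, 'joint_positions': array([ 9.26618661e-01,  3.13366850e-01,  1.49829631e+00, -2.27304487e-06,
        1.33098604e+00, -2.23394390e-01]), 'qd': array([ 0.00076299, -0.00099544, -0.00088503,  0.00251405,  0.00081323,
       -0.00029361]), 'joint_efforts': array([ 4.48711085e-03, -4.02816868e+01, -2.52644813e+01,  6.96801930e-02,
        3.42601631e-02, -5.87256000e-05]), 'position': array([214.33843444, 479.03990187, 238.25660536]), 'ee_rot': array([-1.54644512,  0.33043328, -0.32973456]), 'ft_force': array([-0.07460984,  0.19490316, -1.04020654]), 'wrist_torque': array([0.00096862, 0.01586301, 0.00077527]), 'opening': 1.000845996646622}
```

View pics/top0.png

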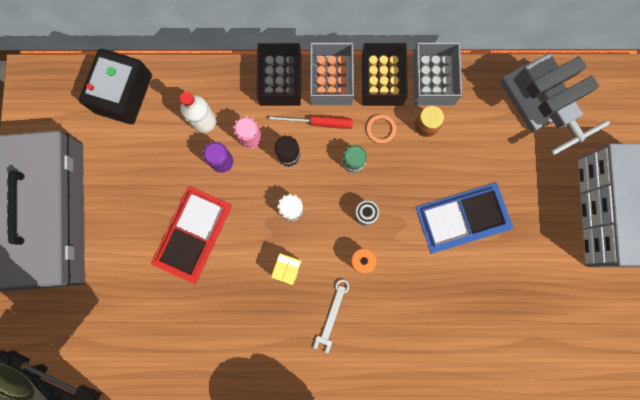

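View pics/side0.png

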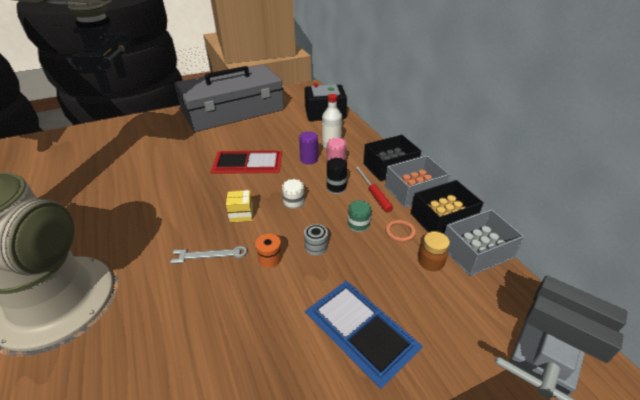

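```bash
cat > h.py <<'E'
import numpy as np, cv2
from workcell import bot, vision
from scipy.spatial.transform import Rotation as R
def proj(n,p):
    c=vision.camera_model(n);K=np.array([[c['fx'],0,c['cx']],[0,c['fy'],c['cy']],[0,0,1]])
    return cv2.projectPoints(np.array(p,float).reshape(-1,3),c['rvec'],c['tvec'],K,None)[0].reshape(-1,2)
def back(n,uv,z):
    c=vision.camera_model(n);Rm=cv2.Rodrigues(c['rvec'])[0];o=-Rm.T@c['tvec']
    out=[]
    for u,v in np.atleast_2d(uv):
        d=Rm.T@np.array([(u-c['cx'])/c['fx'],(v-c['cy'])/c['fy'],1]); out.append((o+d*(z-o[2])/d[2])[:2])
    return np.array(out)
E
python3 - <<'E'
from h import *
print(proj("top",[[0,0,0],[400,0,0],[400,300,0],[750,0,0],[214,479,238]]))
t=cv2.imread("pics/top0.png")
cv2.imwrite("pics/top0a.png",cv2.resize(t[100:300,140:400],None,fx=3,fy=3,interpolation=cv2.INTER_CUBIC))
cv2.imwrite("pics/top0b.png",cv2.resize(t[120:300,330:530],None,fx=3,fy=3,interpolation=cv2.INTER_CUBIC))
st=bot.state();print(R.from_rotvec(st['ee_rot']).as_matrix().round(3))
E
```

```text
[[327.05578016 461.30095906]
 [327.02185657 279.00665777]
 [198.40170139 278.71453143]
 [326.99470428 133.09910123]
 [ 66.63983236 381.78816955]]
[[ 0.913 -0.001  0.408]
 [-0.408 -0.001  0.913]
 [-0.    -1.    -0.001]]
```

View pics/top0a.png

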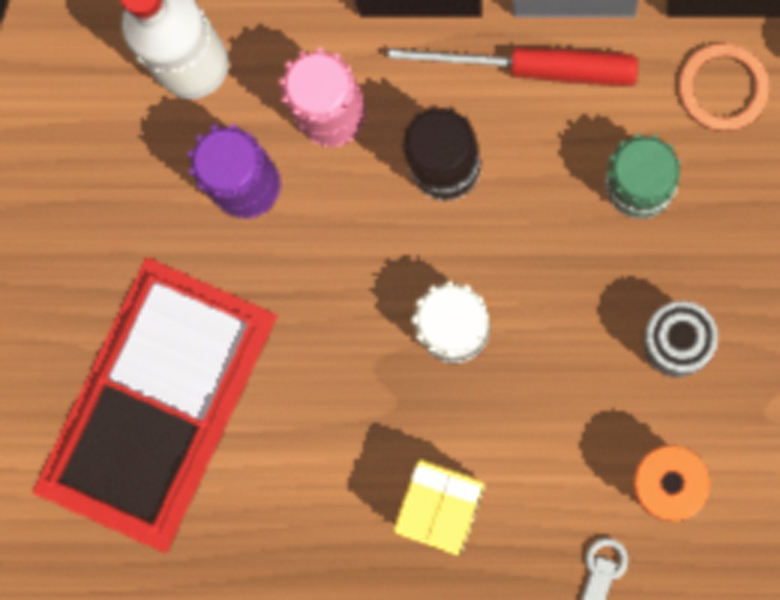

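View pics/top0b.png

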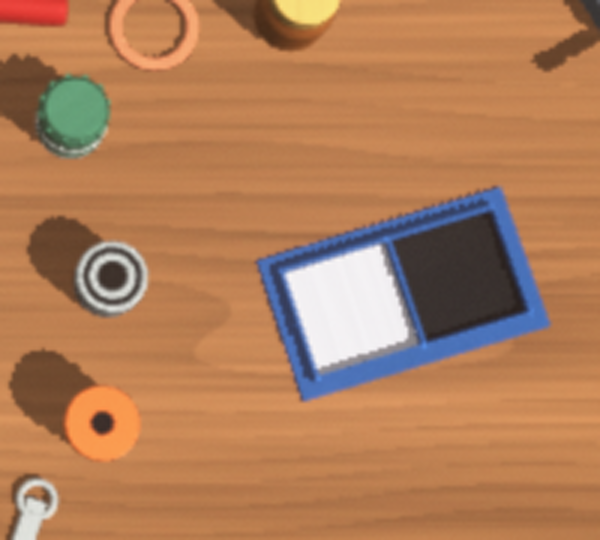

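```bash
python3 - <<'E'
from h import *
t=cv2.imread("pics/top0.png");hsv=cv2.cvtColor(t,cv2.COLOR_BGR2HSV);H,S,V=[hsv[:,:,i].astype(int) for i in range(3)]
def rep(name,m,z,roi):
    x0,y0,x1,y1=roi;mm=np.zeros(m.shape,np.uint8);mm[y0:y1,x0:x1]=m[y0:y1,x0:x1]
    n,l,s,c=cv2.connectedComponentsWithStats(mm);i=1+np.argmax(s[1:,4])
    cn=max(cv2.findContours((l==i).astype(np.uint8),0,cv2.CHAIN_APPROX_NONE)[0],key=cv2.contourArea)
    r=cv2.minAreaRect(cn);b=cv2.boxPoints(r)
    w=back("top",b,z);print(name,"bbox",s[i],"c",c[i].round(1),"rect",r,"world",w.round(0).tolist(),"ctr",w.mean(0).round(1),"sides",np.linalg.norm(w[0]-w[1]).round(1),np.linalg.norm(w[1]-w[2]).round(1))
red=((H<6)|(H>174))&(S>150)&(V>60); blue=(H>100)&(H<125)&(S>120)
rep("red",red,6,(140,170,240,300)); rep("blue",blue,6,(400,170,530,270))
rep("yellow",(H>20)&(H<40)&(S>60)&(V>200),60,(260,240,310,290))
rep("orange",(H>8)&(H<14)&(S>180)&(V>220),56,(345,240,385,280))
rep("whitetop",(S<40)&(V>225),58,(270,185,310,230))
rep("green",(H>60)&(H<90)&(S>60),58,(330,135,375,180))
rep("black",(V<60),40,(274,132,300,170))
rep("redmetal",(S<40)&(V>150),4,(140,170,240,300)); rep("bluemetal",(S<40)&(V>150),4,(400,170,530,270))
rep("redblk",(V<75),4,(155,225,215,282)); rep("blueblk",(V<75),4,(460,180,515,240))
E
```

```text
red bbox [ 151  186   81   98 1756] c [191.5 236.9] rect ((191.1487274169922, 234.2464599609375), (49.01988220214844, 88.13998413085938), 25.201122283935547) world [[434.0, 412.0], [623.0, 332.0], [573.0, 225.0], [387.0, 307.0]] ctr [504.4 319. ] sides 205.3 118.2
blue bbox [ 416  183   96   70 1263] c [467.8 217.8] rect ((463.8868408203125, 217.27671813964844), (48.14122772216797, 85.69718170166016), 73.1416015625) world [[569.0, -210.0], [629.0, -406.0], [520.0, -433.0], [461.0, -240.0]] ctr [ 544.9 -322.2] sides 205.0 113.1
yellow bbox [271 259  28  26 426] c [284.7 272.2] rect ((284.8150939941406, 271.9931640625), (23.759353637695312, 18.843624114990234), 20.556045532226562) world [[405.0, 126.0], [444.0, 112.0], [426.0, 62.0], [387.0, 77.0]] ctr [415.5  94.3] sides 41.4 53.0
orange bbox [352 258   1   3   3] c [352. 259.] rect ((352.0, 259.0), (2.0, 0.0), -90.0) world [[442.0, -55.0], [442.0, -55.0], [447.0, -55.0], [447.0, -55.0]] ctr [444.6 -55.2] sides 0.0 4.4
whitetop bbox [278 194  25  25 426] c [290.5 206.3] rect ((290.2500305175781, 206.25001525878906), (23.33452033996582
[... 968 characters left out ...]
031616211, 33.5201416015625), 71.56504821777344) world [[560.0, -230.0], [585.0, -306.0], [505.0, -330.0], [480.0, -255.0]] ctr [ 532.5 -280.4] sides 80.0 83.7
redblk bbox [ 161  230   44   44 1139] c [182.5 251.1] rect ((182.45814514160156, 251.03280639648438), (32.81995391845703, 35.055519104003906), 25.34617805480957) world [[443.0, 390.0], [518.0, 358.0], [485.0, 287.0], [411.0, 320.0]] ctr [464.3 338.7] sides 81.0 78.4
blueblk bbox [ 462  191   43   42 1180] c [482.8 211.6] rect ((482.8499755859375, 211.5500030517578), (35.10127639770508, 34.152591705322266), 71.56504821777344) world [[585.0, -318.0], [611.0, -395.0], [532.0, -418.0], [506.0, -341.0]] ctr [ 558.5 -367.8] sides 82.0 82.5
```

```bash
cat > ov.py <<'E'
from h import *
def cyl(x,y,h,r=28,bev=False):
    a=np.linspace(0,2*np.pi,49);c=lambda z,rr:np.c_[x+rr*np.cos(a),y+rr*np.sin(a),0*a+z]
    return [c(0,r),c(h-10,r),c(h,23)] if bev else [c(0,r),c(h,r)]
def box(x,y,yaw,sx,sy,z0,z1):
    d=np.array([[1,1],[-1,1],[-1,-1],[1,-1],[1,1]])*[sx/2,sy/2];d=d@np.array([[np.cos(yaw),np.sin(yaw)],[-np.sin(yaw),np.cos(yaw)]])+[x,y]
    return [np.c_[d,0*d[:,0]+z] for z in(z0,z1)]
def draw(n,im,curves,roi,out,f=4):
    x0,y0,x1,y1=roi;o=cv2.resize(im[y0:y1,x0:x1],None,fx=f,fy=f,interpolation=cv2.INTER_CUBIC)
    for c in curves:
        p=((proj(n,c)-[x0,y0]+.5)*f).astype(np.int32);cv2.polylines(o,[p],False,(255,0,255),1)
    cv2.imwrite(out,o)
E
python3 - <<'E'
from ov import *
t=cv2.imread("pics/top0.png");s=cv2.imread("pics/side0.png")
g=cv2.cvtColor(t,cv2.COLOR_BGR2GRAY)[190:235,345:390]
ci=cv2.HoughCircles(cv2.resize(g,None,fx=4,fy=4,interpolation=cv2.INTER_CUBIC),cv2.HOUGH_GRADIENT,1.5,100,param1=100,param2=20,minRadius=38,maxRadius=56);print(ci)
u=(ci[0,0,:2]+.5)/4-.5+[345,190];print(u,back("top",u,50))
hsv=cv2.cvtColor(t,cv2.COLOR_BGR2HSV)
for n,u,z in(("pink",(246,128),85),("purple",(217,154),85),("tall",(286.5,146.5),80)):print(n,back("top",u,z))
b=back("top",u,50)
cur=cyl(692,96,85,bev=True)+cyl(563,84,58,bev=True)+cyl(*back("top",(ci[0,0,:2]+.5)/4-.5+[345,190],50)[0],50,27)+box(421,91,np.deg2rad(-23),56,50,0,60)+box(504.7,320,np.deg2rad(156.6),180,92,12,12)+box(504.7,320,np.deg2rad(156.6),204,116,2,2)+box(545.2,-323,np.deg2rad(-73.4),180,92,12,12)+box(545.2,-323,np.deg2rad(-73.4),204,116,2,2)
draw("top",t,cur,(145,125,345,275),"pics/o1.png");draw("top",t,cur,(345,150,515,290),"pics/o2.png");draw("side",s,cur,(205,120,425,265),"pics/o3.png",3)
E
```

```text
[[[90.75 87.75 47.45]]]
[367.3125 211.5625] [[552.15329752 -91.14057415]]
pink [[737.87303459 184.10813108]]
purple [[677.59651425 247.98314294]]
tall [[696.25506769  92.31885224]]
```

View pics/o1.png

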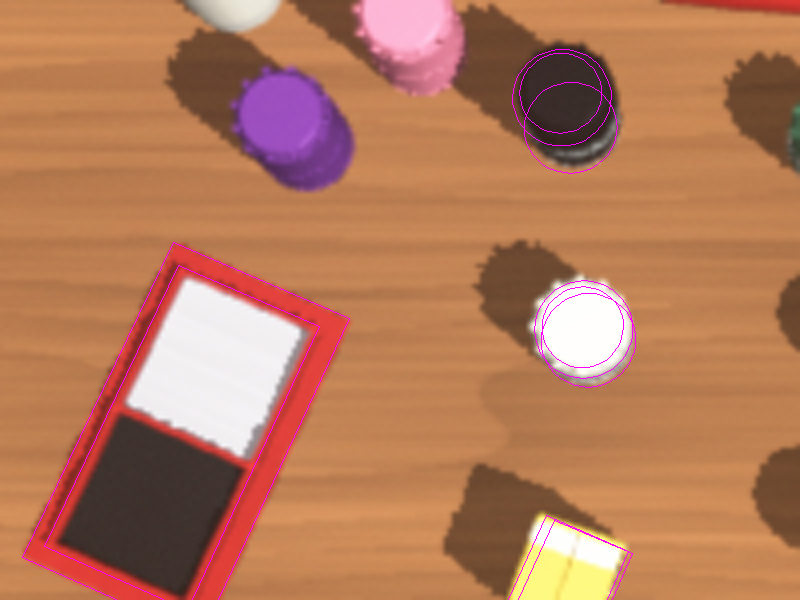

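View pics/o2.png

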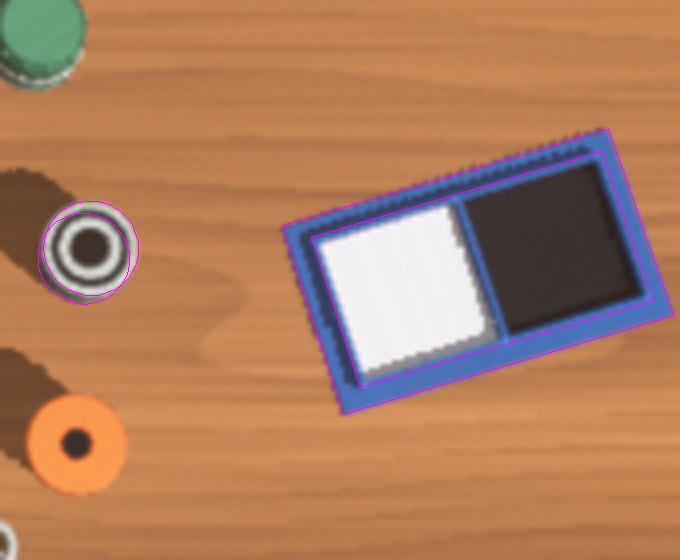

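View pics/o3.png

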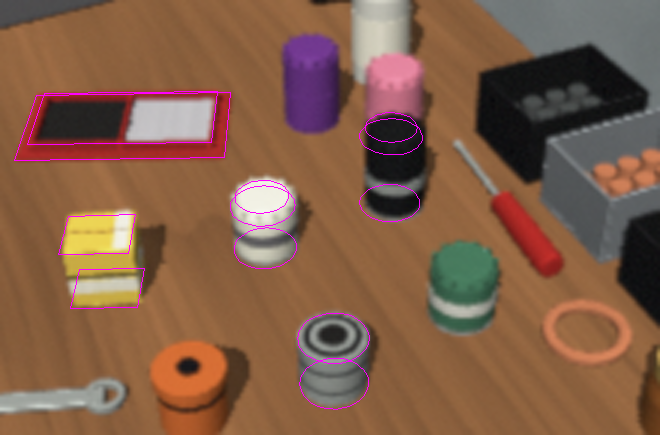

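```bash
cat >> ov.py <<'E'
from scipy.optimize import minimize
def hull(n,curves,roi,f=4):
    x0,y0,x1,y1=roi;p=np.vstack([proj(n,c) for c in curves]);p=((p-[x0,y0]+.5)*f*16).astype(np.int32)
    m=np.zeros(((y1-y0)*f,(x1-x0)*f),np.uint8);cv2.fillConvexPoly(m,cv2.convexHull(p),1,shift=4);return m
def fit(ims,masks,rois,model,x0,f=4):
    M={n:cv2.resize(masks[n][r[1]:r[3],r[0]:r[2]].astype(np.float32),None,fx=f,fy=f,interpolation=cv2.INTER_LINEAR)>.5 for n,r in rois.items()}
    def cost(x):
        c=0
        for n,r in rois.items():
            h=hull(n,model(x),r)>0;c-=(h&M[n]).sum()/(h|M[n]).sum()
        return c
    r=minimize(cost,x0,method="Nelder-Mead",options=dict(initial_simplex=[x0]+[np.array(x0)+d for d in (np.diag([8,8,.15])[:len(x0),:len(x0)])]))
    return r.x,-r.fun
E
python3 - <<'E'
from ov import *
I={n:cv2.imread(f"pics/{n}0.png") for n in("top","side")}
def hs(n):return [a.astype(int) for a in cv2.split(cv2.cvtColor(I[n],cv2.COLOR_BGR2HSV))]
D={"tall":({"top":(272,130,304,172),"side":(322,155,352,196)},lambda H,S,V:(V<52)|(S<75),lambda x:cyl(x[0],x[1],85,28,True),[696,93]),
"white":({"top":(274,190,308,226),"side":(278,175,308,212)},lambda H,S,V:S<75,lambda x:cyl(x[0],x[1],58,28,True),[563,84]),
"bearing":({"top":(350,195,384,230),"side":(300,220,332,260)},lambda H,S,V:S<80,lambda x:cyl(x[0],x[1],50,27),[552,-91]),
"carton":({"top":(268,250,304,288),"side":(224,186,256,226)},lambda H,S,V:((H>20)&(H<40)&(V>120))|((S<80)&(V>130)),lambda x:box(x[0],x[1],x[2],56,50,0,60),[421,91,-.4]),
"green":({"top":(336,142,372,176),"side":(345,198,374,232)},lambda H,S,V:((H>50)&(H<95)&(S>50))|(S<75),lambda x:cyl(x[0],x[1],58,28,True),[670,-62]),
"tub":({"top":(345,244,384,278),"side":(252,230,286,270)},lambda H,S,V:((H<13)&(S>190)),lambda x:cyl(x[0],x[1],56,28),[445,-85])}
for k,(rois,mf,mod,x0) in D.items():
    masks={n:mf(*hs(n)) for n in rois};
    tiles=[]
    for sub in (("top","side"),("top",),("side",)):
        x,s=fit(I,masks,{n:rois[n] for n in sub},mod,x0);print(k,sub,x.round(2),round(s/len(sub),3))
        if len(sub)==2:
            for n in sub:
                draw(n,(np.dstack([masks[n]]*3)*90+I[n]*.6).astype(np.uint8),mod(x),rois[n],"pics/tmp.png");tiles.append(cv2.resize(cv2.imread("pics/tmp.png"),(130,160)))
    D[k]=np.hstack(tiles)
v=list(D.values());cv2.imwrite("pics/fit.png",np.vstack([np.hstack(v[:3]),np.hstack(v[3:])]))
E
```

```text
tall ('top', 'side') [695.73  94.14] 0.784
tall ('top',) [693.67  93.74] 0.643
tall ('side',) [695.77  94.34] 0.929
white ('top', 'side') [565.08  86.57] 0.95
white ('top',) [565.29  85.91] 0.96
white ('side',) [565.26  88.5 ] 0.962
bearing ('top', 'side') [552.55 -89.74] 0.945
bearing ('top',) [553.   -90.44] 0.95
bearing ('side',) [552.57 -88.65] 0.958Traceback (most recent call last):
  File "<stdin>", line 14, in <module>
  File "ov.py", line 24, in fit
    r=minimize(cost,x0,method="Nelder-Mead",options=dict(initial_simplex=[x0]+[np.array(x0)+d for d in (np.diag([8,8,.15])[:len(x0),:len(x0)])]))
    res = _minimize_neldermead(fun, x0, args, callback, bounds=bounds,
                               **options)
    fxcc = func(xcc)
    fx = function(np.copy(x), *(wrapper_args + args))
  File "ov.py", line 22, in cost
    h=hull(n,model(x),r)>0;c-=(h&M[n]).sum()/(h|M[n]).sum()
      ~~~~^^^^^^^^^^^^^^
  File "ov.py", line 15, in hull
    x0,y0,x1,y1=roi;p=np.vstack([proj(n,c) for c in curves]);p=((p-[x0,y0]+.5)*f*16).astype(np.int32)
                                 ~~~~^^^^^
  File "h.py", line 5, in proj
    c=vision.camera_model(n);K=np.array([[c['fx'],0,c['cx']],[0,c['fy'],c['cy']],[0,0,1]])
ValueError: time passes only in moves, steps and waits
```

Good so far; cache the camera models to avoid excessive calls.

```bash
sed -i 's/vision.camera_model(n)/CM(n)/; s/^def proj/import functools\nCM=functools.lru_cache(lambda n:vision.camera_model(n))\ndef proj/' h.py
python3 - <<'E'
from ov import *
I={n:cv2.imread(f"pics/{n}0.png") for n in("top","side")}
def hs(n):return [a.astype(int) for a in cv2.split(cv2.cvtColor(I[n],cv2.COLOR_BGR2HSV))]
D={"tall":({"top":(274,134,301,166),"side":(322,155,352,196)},lambda H,S,V:(V<60)|(S<75),lambda x:cyl(x[0],x[1],85,28,True),[696,93]),
"carton":({"top":(268,250,304,288),"side":(224,186,256,226)},lambda H,S,V:((H>20)&(H<40)&(V>120)&(S>60))|((S<80)&(V>130)),lambda x:box(x[0],x[1],x[2],56,50,0,60),[421,91,-.4]),
"tub":({"top":(345,244,384,278),"side":(252,230,286,270)},lambda H,S,V:((H<13)&(S>190)),lambda x:cyl(x[0],x[1],56,28),[445,-85])}
for k,(rois,mf,mod,x0) in D.items():
    masks={n:mf(*hs(n)) for n in rois};
    tiles=[]
    for sub in (("top","side"),("top",),("side",)):
        x,s=fit(I,masks,{n:rois[n] for n in sub},mod,x0);print(k,sub,x.round(2),round(s/len(sub),3))
        if len(sub)==2:
            for n in sub:
                draw(n,(np.dstack([masks[n]]*3)*90+I[n]*.6).astype(np.uint8),mod(x),rois[n],"pics/tmp.png");tiles.append(cv2.resize(cv2.imread("pics/tmp.png"),(130,160)))
    D[k]=np.hstack(tiles)
cv2.imwrite("pics/fit.png",np.hstack(list(D.values())))
print(bot.state()['clock'])
E
```

```text
tall ('top', 'side') [695.91  94.61] 0.9
tall ('top',) [693.58  94.85] 0.874
tall ('side',) [695.89  94.61] 0.936
carton ('top', 'side') [ 4.2321e+02  9.3980e+01 -3.2000e-01] 0.93
carton ('top',) [ 4.2371e+02  9.3700e+01 -3.2000e-01] 0.961
carton ('side',) [ 4.2152e+02  9.5520e+01 -2.5000e-01] 0.927
tub ('top', 'side') [443.53 -74.3 ] 0.322
tub ('top',) [445. -85.] -0.0
tub ('side',) [443.53 -74.3 ] 0.645
0.1
```

View pics/fit.png

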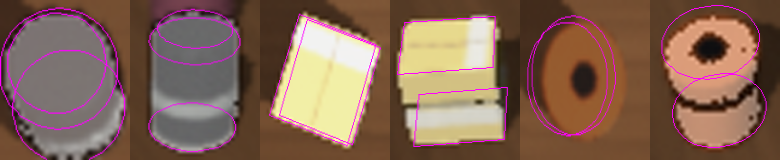

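```bash
cat > plan.py <<'E'
import sys
from h import *
# usage: plan.py x y z yawdeg(jaw)  -> shift fractions and tool-y turn
s=bot.state();M=R.from_rotvec(s['ee_rot']).as_matrix();x,y,z,yaw=map(float,sys.argv[1:5])
d=M.T@(np.array([x,y,z])-s['position']);cur=np.degrees(np.arctan2(M[1,2],M[0,2]))
w=(yaw-cur+90)%180-90
Rz=R.from_euler('z',np.arctan2(M[1,2],M[0,2])+np.radians(w)).as_matrix()
T=np.array([Rz[:,1]*-1,[0,0,-1],Rz[:,0]]).T  # x=y×z
rv=R.from_matrix(M.T@T).as_rotvec()
print("clk",s['clock'].__round__(2),"pos",s['position'].round(1),"yaw",cur.round(1),"q6",s['joint_positions'][5].round(2),"open",round(s['opening'],3),"F",s['ft_force'].round(1))
print("xyz",(d/500).round(4),"rot",(rv/np.pi).round(4),"dist",np.linalg.norm(d).round(1),"rows>=",max(np.linalg.norm(d)/41.7,abs(w)/7.16).round(1))
E
python3 plan.py 695.5 94.4 160 36
```

```text
clk 0.1 pos [214.3 479.  238.3] yaw 65.9 q6 -0.22 open 1.001 F [-0.1  0.2 -1. ]
xyz [ 1.1926  0.1566 -0.3089] rot [0.0003 0.1661 0.    ] dist 621.0 rows>= 14.9
```

Request:
apply_moves(deltas=[{"xyz": [0.08, 0.01, -0.02], "rotation": [0, 0.02, 0], "fingers": 0}, {"xyz": [0.16, 0.02, -0.041], "rotation": [0, 0.05, 0], "fingers": 0}, {"xyz": [0.24, 0.03, -0.062], "rotation": [0, 0.08, 0], "fingers": 0}, {"xyz": [0.32, 0.04, -0.082], "rotation": [0, 0.12, 0], "fingers": 0}, {"xyz": [0.4, 0.05, -0.103], "rotation": [0, 0.15, 0], "fingers": 0}], grip_force=25)

```text
clock: 0.52
position: [377.1, 349.0, 213.3]
ee_rot: [-1.455, 0.701, -0.701]
ft_force: [0.5, 0.5, -0.1]
opening: 1.002
```

```bash
python3 plan.py 695.5 94.4 160 36
```

```text
clk 0.52 pos [377.1 349.  213.3] yaw 38.6 q6 -0.15 open 1.002 F [ 0.5  0.5 -0.1]
xyz [0.7952 0.1065 0.1807] rot [ 0.0001  0.0142 -0.    ] dist 411.2 rows>= 9.9
```

Request:
apply_moves(deltas=[{"xyz": [0.08, 0.01, 0.018], "rotation": [0, 0.014, 0], "fingers": 0}, {"xyz": [0.16, 0.021, 0.036], "rotation": [0, 0.014, 0], "fingers": 0}, {"xyz": [0.24, 0.032, 0.054], "rotation": [0, 0.014, 0], "fingers": 0}, {"xyz": [0.32, 0.042, 0.072], "rotation": [0, 0.014, 0], "fingers": 0}, {"xyz": [0.4, 0.053, 0.09], "rotation": [0, 0.014, 0], "fingers": 0}], grip_force=30)

```text
clock: 0.93
position: [537.8, 221.4, 186.7]
ee_rot: [-1.445, 0.731, -0.73]
ft_force: [0.5, 0.7, -0.3]
opening: 0.996
```

```bash
python3 plan.py 695.5 94.4 160 36
```

```text
clk 0.93 pos [537.8 221.4 186.7] yaw 36.4 q6 -0.45 open 0.996 F [ 0.5  0.7 -0.3]
xyz [0.3916 0.0533 0.1034] rot [ 0.0001  0.002  -0.0001] dist 204.2 rows>= 4.9
```

Request:
apply_moves(deltas=[{"xyz": [0.08, 0.011, 0.021], "fingers": 0}, {"xyz": [0.16, 0.022, 0.042], "fingers": 0}, {"xyz": [0.24, 0.033, 0.063], "fingers": 0}, {"xyz": [0.32, 0.044, 0.083], "fingers": 0}, {"xyz": [0.385, 0.053, 0.1], "fingers": 0}])

```text
$.deltas[0]: bad value
```

Request:
apply_moves(deltas=[{"xyz": [0, 0, 0], "fingers": 0}, {"xyz": [0, 0, 0], "fingers": 0}])

```text
$.deltas[0]: bad value
```

```bash
python3 plan.py 695.5 94.4 35 36;python3 - <<'E'
from h import *
for n in("top","side"):
    im=vision.get_image(n)[:,:,::-1]; cv2.imwrite(f"pics/{n}1.png",im)
r=lambda n,a:cv2.resize(cv2.imread(f"pics/{n}1.png")[a[1]:a[3],a[0]:a[2]],None,fx=2.6,fy=2.6)
cv2.imwrite("pics/c1.png",np.hstack([r("top",(200,80,350,230)),r("side",(260,80,410,230))]))
E
```

```text
clk 0.93 pos [537.8 221.4 186.7] yaw 36.4 q6 -0.45 open 0.996 F [ 0.5  0.7 -0.3]
xyz [0.3917 0.3033 0.1035] rot [ 0.0001  0.002  -0.0001] dist 253.0 rows>= 6.1
```

View pics/c1.png

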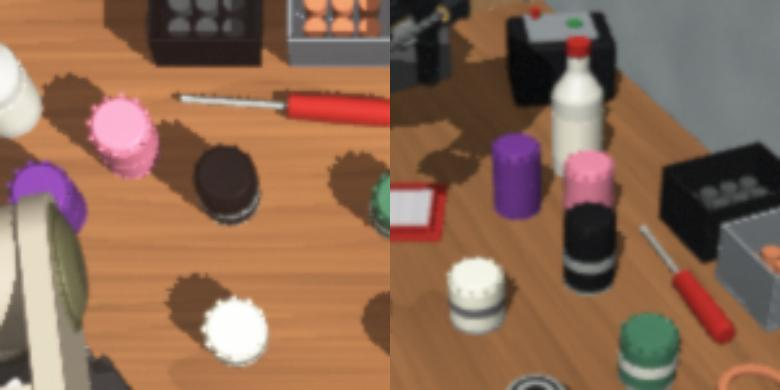

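```bash
python3 plan.py 695.5 94.4 160 36
```

```text
clk 1.03 pos [539.5 219.2 185.4] yaw 36.1 q6 -0.44 open 1.002 F [-0.8  0.6  0.1]
xyz [0.3853 0.0506 0.1054] rot [0.0006 0.0004 0.    ] dist 201.3 rows>= 4.8
```

Request:
apply_moves(deltas=[{"xyz": [0.08, 0.01, 0.021], "rotation": [0, 0, 0], "fingers": 0}, {"xyz": [0.16, 0.02, 0.042], "rotation": [0, 0, 0], "fingers": 0}, {"xyz": [0.24, 0.03, 0.063], "rotation": [0, 0, 0], "fingers": 0}, {"xyz": [0.32, 0.04, 0.084], "rotation": [0, 0, 0], "fingers": 0}, {"xyz": [0.385, 0.0505, 0.1055], "rotation": [0, 0, 0], "fingers": 0}])

```text
clock: 1.45
position: [694.4, 97.7, 161.5]
ee_rot: [-1.445, 0.731, -0.73]
ft_force: [0.0, 0.3, 0.1]
opening: 1.003
```

Request:
apply_moves(deltas=[{"xyz": [0, 0, 0], "rotation": [0, 0, 0], "fingers": 0}, {"xyz": [0, 0, 0], "rotation": [0, 0, 0], "fingers": 0}])

```text
clock: 1.62
position: [693.2, 98.8, 160.3]
ee_rot: [-1.445, 0.733, -0.73]
ft_force: [0.1, 0.2, -0.1]
opening: 1.001
```

```bash
python3 plan.py 695.5 94.4 35 36;python3 - <<'E'
from h import *
for n in("top","side"):
    im=vision.get_image(n)[:,:,::-1]; cv2.imwrite(f"pics/{n}1.png",im)
r=lambda n,a:cv2.resize(cv2.imread(f"pics/{n}1.png")[a[1]:a[3],a[0]:a[2]],None,fx=2.6,fy=2.6)
cv2.imwrite("pics/c1.png",np.hstack([r("top",(200,80,350,230)),r("side",(260,80,410,230))]))
E
```

```text
clk 1.62 pos [693.2  98.8 160.3] yaw 36.3 q6 -0.66 open 1.001 F [ 0.1  0.2 -0.1]
xyz [ 0.0101  0.2506 -0.0011] rot [ 0.0006  0.0016 -0.0005] dist 125.4 rows>= 3.0
```

View pics/c1.png

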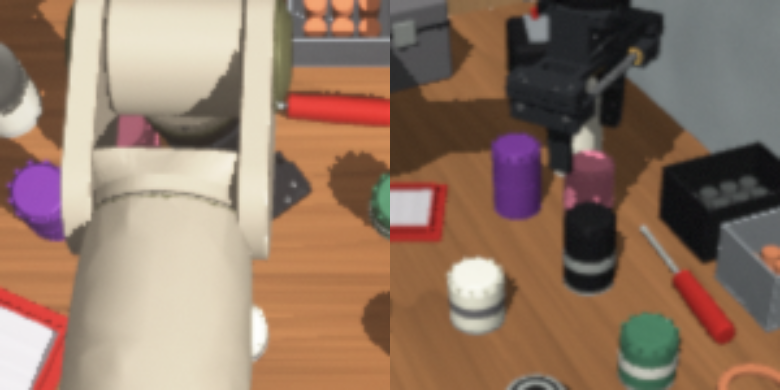

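```bash
python3 - <<'E'
from h import *
s=bot.state();M=R.from_rotvec(s['ee_rot']).as_matrix();p=s['position']
P=[p,p+M[:,2]*44,p-M[:,2]*44,p+M[:,2]*44-64*M[:,1],p-M[:,2]*44-64*M[:,1]]
for n in("side",):
    im=cv2.imread(f"pics/{n}1.png")
    im=cv2.resize(im[60:220,240:440],None,fx=4,fy=4)
    for q in proj(n,P):cv2.circle(im,tuple(int(v) for v in (q-[240,60])*4),4,(0,255,255),-1)
    cv2.imwrite("pics/c2.png",im)
E
```

```text
(no output)
```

View pics/c2.png

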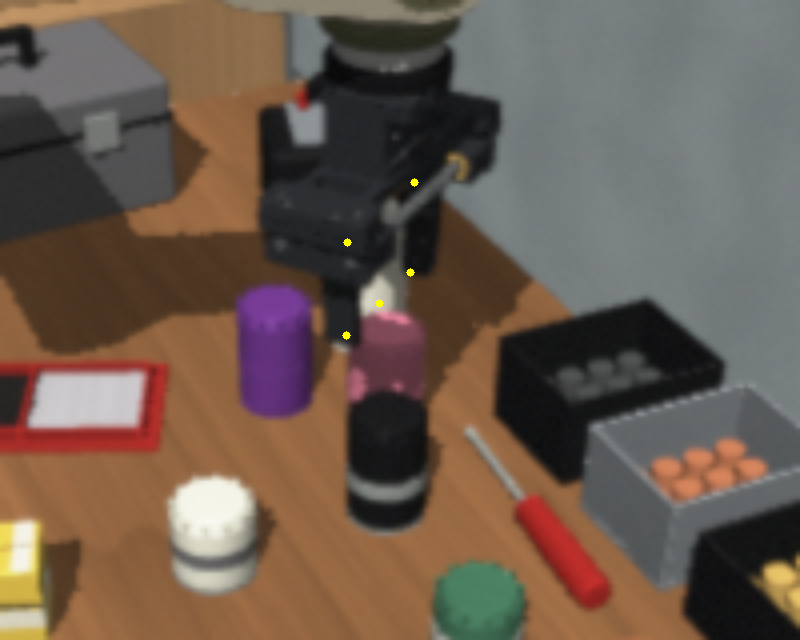

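Request:
apply_moves(deltas=[{"xyz": [0.01, 0.06, -0.001], "rotation": [0, 0, 0], "fingers": 0}, {"xyz": [0.01, 0.13, -0.001], "rotation": [0, 0, 0], "fingers": 0}, {"xyz": [0.01, 0.19, -0.001], "rotation": [0, 0, 0], "fingers": 0}, {"xyz": [0.01, 0.25, -0.001], "rotation": [0, 0, 0], "fingers": 0}, {"xyz": [0.01, 0.25, -0.001], "rotation": [0, 0, 0], "fingers": 0}])

```text
clock: 2.13
position: [692.0, 96.6, 31.6]
ee_rot: [-1.449, 0.736, -0.722]
ft_force: [-0.6, 0.6, -1.2]
opening: 1.002
```

Request:
apply_moves(deltas=[{"xyz": [0, 0, 0], "rotation": [0, 0, 0], "fingers": 1}, {"xyz": [0, 0, 0], "rotation": [0, 0, 0], "fingers": 1}, {"xyz": [0, 0, 0], "rotation": [0, 0, 0], "fingers": 1}, {"xyz": [0, 0, 0], "rotation": [0, 0, 0], "fingers": 1}, {"xyz": [0, 0, 0], "rotation": [0, 0, 0], "fingers": 1}])

```text
clock: 2.55
position: [696.1, 94.9, 38.6]
ee_rot: [-1.445, 0.729, -0.731]
ft_force: [-5.6, -4.0, 4.0]
opening: 0.648
```

```bash
python3 plan.py 695.5 94.4 150 36
```

```text
clk 2.55 pos [696.1  94.9  38.6] yaw 36.4 q6 -0.67 open 0.648 F [-5.6 -4.   4. ]
xyz [ 0.0005 -0.2228 -0.0013] rot [-0.0002  0.0021  0.0004] dist 111.4 rows>= 2.7
```

Request:
apply_moves(deltas=[{"xyz": [0, 0, 0], "rotation": [0, 0, 0], "fingers": 1}, {"xyz": [0, -0.04, 0], "rotation": [0, 0, 0], "fingers": 1}, {"xyz": [0, -0.1, 0], "rotation": [0, 0, 0], "fingers": 1}, {"xyz": [0, -0.17, 0], "rotation": [0, 0, 0], "fingers": 1}, {"xyz": [0, -0.24, 0], "rotation": [0, 0, 0], "fingers": 1}])

```text
clock: 2.97
position: [695.2, 95.0, 157.9]
ee_rot: [-1.445, 0.732, -0.729]
ft_force: [-0.0, 0.0, -2.9]
opening: 0.628
```

```bash
python3 plan.py 464.3 337.5 160 66.6
```

```text
clk 2.97 pos [695.2  95.  157.9] yaw 36.4 q6 -0.67 open 0.628 F [-0.   0.  -2.9]
xyz [-0.6643 -0.0034 -0.0844] rot [ 0.0003 -0.168  -0.0005] dist 334.8 rows>= 8.0
```

Request:
apply_moves(deltas=[{"xyz": [-0.03, 0, -0.004], "rotation": [0, -0.01, 0], "fingers": 1}, {"xyz": [-0.09, 0, -0.012], "rotation": [0, -0.03, 0], "fingers": 1}, {"xyz": [-0.16, 0, -0.02], "rotation": [0, -0.05, 0], "fingers": 1}, {"xyz": [-0.23, 0, -0.03], "rotation": [0, -0.08, 0], "fingers": 1}, {"xyz": [-0.3, 0, -0.038], "rotation": [0, -0.1, 0], "fingers": 1}])

```text
clock: 3.38
position: [589.9, 205.3, 156.8]
ee_rot: [-1.516, 0.484, -0.483]
ft_force: [-0.1, 1.1, -3.3]
opening: 0.63
```

```bash
python3 plan.py 464.3 337.5 150 66.6
```

```text
clk 3.38 pos [589.9 205.3 156.8] yaw 54.6 q6 -0.81 open 0.63 F [-0.1  1.1 -3.3]
xyz [-0.3579  0.0138  0.0699] rot [ 0.0001 -0.0666 -0.0002] dist 182.5 rows>= 4.4
```

Request:
apply_moves(deltas=[{"xyz": [-0.08, 0.003, 0.016], "rotation": [0, -0.03, 0], "fingers": 1}, {"xyz": [-0.16, 0.006, 0.031], "rotation": [0, -0.06, 0], "fingers": 1}, {"xyz": [-0.24, 0.01, 0.047], "rotation": [0, -0.065, 0], "fingers": 1}, {"xyz": [-0.3, 0.012, 0.06], "rotation": [0, -0.066, 0], "fingers": 1}, {"xyz": [-0.345, 0.013, 0.068], "rotation": [0, -0.066, 0], "fingers": 1}])

```text
clock: 3.8
position: [468.7, 334.5, 150.4]
ee_rot: [-1.546, 0.324, -0.323]
ft_force: [-0.1, 0.3, -2.7]
opening: 0.625
```

Request:
apply_moves(deltas=[{"xyz": [0, 0, 0], "rotation": [0, 0, 0], "fingers": 1}, {"xyz": [0, 0, 0], "rotation": [0, 0, 0], "fingers": 1}, {"xyz": [0, 0, 0], "rotation": [0, 0, 0], "fingers": 1}, {"xyz": [0, 0, 0], "rotation": [0, 0, 0], "fingers": 1}])

```text
clock: 4.13
position: [471.8, 331.9, 150.4]
ee_rot: [-1.546, 0.326, -0.326]
ft_force: [0.0, -0.7, -3.6]
opening: 0.629
```

```bash
python3 plan.py 464.3 337.5 43 66.6
```

```text
clk 4.13 pos [471.8 331.9 150.4] yaw 66.2 q6 -0.74 open 0.629 F [ 0.  -0.7 -3.6]
xyz [-0.0183  0.2149  0.0041] rot [ 0.     -0.0023  0.    ] dist 107.8 rows>= 2.6
```

Request:
apply_moves(deltas=[{"xyz": [-0.018, 0.05, 0.004], "rotation": [0, -0.002, 0], "fingers": 1}, {"xyz": [-0.018, 0.1, 0.004], "rotation": [0, -0.002, 0], "fingers": 1}, {"xyz": [-0.018, 0.15, 0.004], "rotation": [0, -0.002, 0], "fingers": 1}, {"xyz": [-0.018, 0.19, 0.004], "rotation": [0, -0.002, 0], "fingers": 1}, {"xyz": [-0.018, 0.2, 0.004], "rotation": [0, -0.002, 0], "fingers": 1}])

```text
clock: 4.55
position: [462.9, 336.6, 47.3]
ee_rot: [-1.55, 0.325, -0.318]
ft_force: [-0.4, -0.0, -3.6]
opening: 0.625
```

Request:
apply_moves(deltas=[{"xyz": [0, 0, 0], "rotation": [0, 0, 0], "fingers": 1}, {"xyz": [0, 0, 0], "rotation": [0, 0, 0], "fingers": 1}, {"xyz": [0, 0, 0], "rotation": [0, 0, 0], "fingers": 1}])

```text
clock: 4.8
position: [464.7, 338.3, 52.0]
ee_rot: [-1.545, 0.319, -0.322]
ft_force: [-0.2, 0.2, -2.9]
opening: 0.628
```

```bash
python3 plan.py 464.3 337.5 43 66.6;python3 - <<'E'
from ov import *
for n in("top","side"):
    im=vision.get_image(n)[:,:,::-1]; cv2.imwrite(f"pics/{n}3.png",im)
draw("side",cv2.imread("pics/side3.png"),cyl(464.3,337.5,91,bev=True),(180,90,330,200),"pics/c3.png",5)
E
```

```text
clk 4.8 pos [464.7 338.3  52. ] yaw 66.6 q6 -0.74 open 0.628 F [-0.2  0.2 -2.9]
xyz [-0.0002  0.018  -0.0018] rot [-0.0006 -0.0001  0.0006] dist 9.0 rows>= 0.2
```

View pics/c3.png

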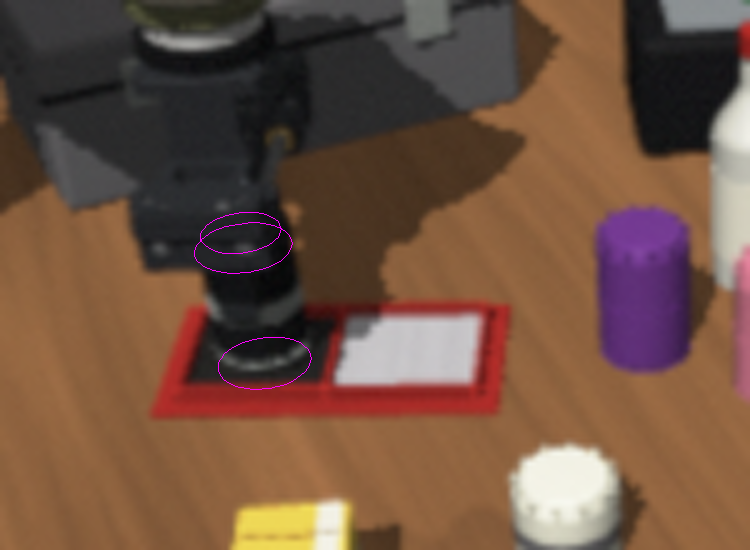

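Request:
apply_moves(deltas=[{"xyz": [0, 0.006, -0.001], "rotation": [0, 0, 0], "fingers": 1}, {"xyz": [0, 0.012, -0.001], "rotation": [0, 0, 0], "fingers": 1}, {"xyz": [0, 0.016, -0.001], "rotation": [0, 0, 0], "fingers": 1}, {"xyz": [0, 0.016, -0.001], "rotation": [0, 0, 0], "fingers": 1}, {"xyz": [0, 0.016, -0.001], "rotation": [0, 0, 0], "fingers": 1}])

```text
clock: 5.32
position: [463.5, 337.7, 42.6]
ee_rot: [-1.547, 0.32, -0.32]
ft_force: [-0.7, 0.0, -0.0]
opening: 0.626
```

Request:
apply_moves(deltas=[{"xyz": [0, 0.001, 0], "rotation": [0, 0, 0], "fingers": 1}, {"xyz": [0, 0.003, 0], "rotation": [0, 0, 0], "fingers": 1}])

```text
clock: 5.48
position: [463.6, 337.8, 42.4]
ee_rot: [-1.547, 0.32, -0.32]
ft_force: [-8.0, -4.7, 23.9]
opening: 0.628
```

Request:
apply_moves(deltas=[{"xyz": [0, -0.003, 0], "rotation": [0, 0, 0], "fingers": 1}, {"xyz": [0, -0.003, 0], "rotation": [0, 0, 0], "fingers": 0}, {"xyz": [0, -0.003, 0], "rotation": [0, 0, 0], "fingers": 0}, {"xyz": [0, -0.003, 0], "rotation": [0, 0, 0], "fingers": 0}, {"xyz": [0, -0.003, 0], "rotation": [0, 0, 0], "fingers": 0}])

```text
clock: 5.9
position: [463.6, 337.7, 42.4]
ee_rot: [-1.547, 0.32, -0.32]
ft_force: [-0.4, -0.1, 0.2]
opening: 0.905
```

Request:
apply_moves(deltas=[{"xyz": [0, -0.03, 0], "rotation": [0, 0, 0], "fingers": 0}, {"xyz": [0, -0.09, 0], "rotation": [0, 0, 0], "fingers": 0}, {"xyz": [0, -0.16, 0], "rotation": [0, 0, 0], "fingers": 0}, {"xyz": [0, -0.23, 0], "rotation": [0, 0, 0], "fingers": 0}, {"xyz": [0, -0.26, 0], "rotation": [0, 0, 0], "fingers": 0}])

```text
clock: 6.32
position: [464.6, 338.3, 177.0]
ee_rot: [-1.543, 0.316, -0.324]
ft_force: [0.6, 0.5, 0.4]
opening: 1.001
```

```bash
python3 plan.py 552.6 -90 150 66.6;python3 - <<'E'
from ov import *
for n in("side",):
    im=vision.get_image(n)[:,:,::-1]; cv2.imwrite(f"pics/{n}4.png",im)
draw("side",cv2.imread("pics/side4.png"),[],(180,70,330,200),"pics/c4.png",4)
E
```

```text
clk 6.32 pos [464.6 338.3 177. ] yaw 66.6 q6 -0.74 open 1.001 F [0.6 0.5 0.4]
xyz [ 0.5012  0.0529 -0.7165] rot [-0.0015  0.0001  0.0013] dist 438.0 rows>= 10.5
```

View pics/c4.png

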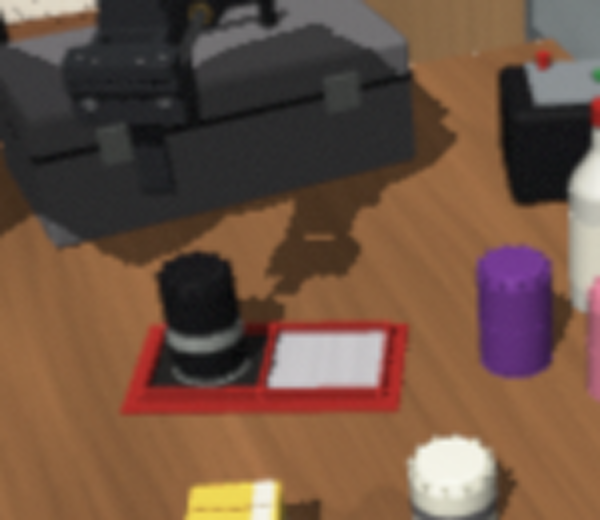

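Request:
apply_moves(deltas=[{"xyz": [0.025, 0, -0.035], "rotation": [0, 0, 0], "fingers": 0}, {"xyz": [0.07, 0.005, -0.1], "rotation": [0, 0, 0], "fingers": 0}, {"xyz": [0.115, 0.01, -0.165], "rotation": [0, 0, 0], "fingers": 0}, {"xyz": [0.16, 0.016, -0.23], "rotation": [0, 0, 0], "fingers": 0}, {"xyz": [0.206, 0.022, -0.295], "rotation": [0, 0, 0], "fingers": 0}])

```text
clock: 6.78
position: [499.2, 159.7, 160.7]
ee_rot: [-1.547, 0.32, -0.319]
ft_force: [0.8, 0.4, 0.0]
opening: 0.998
```

Request:
apply_moves(deltas=[{"xyz": [0.046, 0.005, -0.065], "rotation": [0, 0, 0], "fingers": 0}, {"xyz": [0.091, 0.01, -0.13], "rotation": [0, 0, 0], "fingers": 0}, {"xyz": [0.137, 0.015, -0.195], "rotation": [0, 0, 0], "fingers": 0}, {"xyz": [0.18, 0.02, -0.26], "rotation": [0, 0, 0], "fingers": 0}, {"xyz": [0.228, 0.025, -0.325], "rotation": [0, 0, 0], "fingers": 0}])

```text
clock: 7.2
position: [539.3, -34.8, 148.3]
ee_rot: [-1.547, 0.321, -0.32]
ft_force: [0.3, 0.4, 1.0]
opening: 1.001
```

```bash
python3 plan.py 552.6 -90 140 66.6
```

```text
clk 7.2 pos [539.3 -34.8 148.3] yaw 66.6 q6 -1.44 open 1.001 F [0.3 0.4 1. ]
xyz [ 0.0683  0.0164 -0.0907] rot [ 0.      0.     -0.0003] dist 57.4 rows>= 1.4
```

Request:
apply_moves(deltas=[{"xyz": [0.04, 0.01, -0.055], "rotation": [0, 0, 0], "fingers": 0}, {"xyz": [0.062, 0.016, -0.083], "rotation": [0, 0, 0], "fingers": 0}, {"xyz": [0.062, 0.016, -0.083], "rotation": [0, 0, 0], "fingers": 0}, {"xyz": [0.062, 0.016, -0.083], "rotation": [0, 0, 0], "fingers": 0}, {"xyz": [0.062, 0.016, -0.083], "rotation": [0, 0, 0], "fingers": 0}])

```text
clock: 7.62
position: [551.3, -82.3, 140.7]
ee_rot: [-1.547, 0.32, -0.319]
ft_force: [0.6, 0.1, -0.1]
opening: 1.0
```

```bash
python3 plan.py 552.6 -90 18 66.6
```

```text
clk 7.62 pos [551.3 -82.3 140.7] yaw 66.6 q6 -1.52 open 1.0 F [ 0.6  0.1 -0.1]
xyz [ 0.0087  0.2454 -0.0131] rot [-0.0001  0.0003 -0.0002] dist 122.9 rows>= 2.9
```

Request:
apply_moves(deltas=[{"xyz": [0.009, 0.05, -0.013], "rotation": [0, 0, 0], "fingers": 0}, {"xyz": [0.009, 0.12, -0.013], "rotation": [0, 0, 0], "fingers": 0}, {"xyz": [0.009, 0.19, -0.013], "rotation": [0, 0, 0], "fingers": 0}, {"xyz": [0.009, 0.23, -0.013], "rotation": [0, 0, 0], "fingers": 0}, {"xyz": [0.009, 0.245, -0.013], "rotation": [0, 0, 0], "fingers": 0}])

```text
clock: 8.03
position: [551.5, -89.1, 15.6]
ee_rot: [-1.546, 0.323, -0.315]
ft_force: [-0.5, -0.1, -0.4]
opening: 1.003
```

Request:
apply_moves(deltas=[{"xyz": [0, 0, 0], "rotation": [0, 0, 0], "fingers": 0}, {"xyz": [0, 0, 0], "rotation": [0, 0, 0], "fingers": 0}])

```text
clock: 8.2
position: [553.7, -90.6, 19.6]
ee_rot: [-1.547, 0.318, -0.32]
ft_force: [0.2, 0.7, 0.4]
opening: 0.997
```

```bash
python3 plan.py 552.6 -90 18 66.6
```

```text
clk 8.2 pos [553.7 -90.6  19.6] yaw 66.7 q6 -1.53 open 0.997 F [0.2 0.7 0.4]
xyz [-0.0025  0.0032  0.0002] rot [-0.      0.0004  0.0005] dist 2.0 rows>= 0.0
```

Good. Close (steel, heavier: 45 N) and lift.

Request:
apply_moves(deltas=[{"xyz": [0, 0, 0], "rotation": [0, 0, 0], "fingers": 1}, {"xyz": [0, 0, 0], "rotation": [0, 0, 0], "fingers": 1}, {"xyz": [0, 0, 0], "rotation": [0, 0, 0], "fingers": 1}, {"xyz": [0, 0, 0], "rotation": [0, 0, 0], "fingers": 1}, {"xyz": [0, 0, 0], "rotation": [0, 0, 0], "fingers": 1}], grip_force=45)

```text
clock: 8.62
position: [553.3, -91.3, 18.9]
ee_rot: [-1.547, 0.32, -0.321]
ft_force: [1.0, 0.7, 0.5]
opening: 0.646
```

Request:
apply_moves(deltas=[{"xyz": [0, 0, 0], "rotation": [0, 0, 0], "fingers": 1}, {"xyz": [0, -0.04, 0], "rotation": [0, 0, 0], "fingers": 1}, {"xyz": [0, -0.1, 0], "rotation": [0, 0, 0], "fingers": 1}, {"xyz": [0, -0.17, 0], "rotation": [0, 0, 0], "fingers": 1}, {"xyz": [0, -0.24, 0], "rotation": [0, 0, 0], "fingers": 1}])

```text
clock: 9.03
position: [552.2, -90.9, 138.8]
ee_rot: [-1.546, 0.323, -0.318]
ft_force: [1.2, -0.6, -4.6]
opening: 0.602
```

```bash
python3 plan.py 545.1 302.5 140 66.6
```

```text
clk 9.03 pos [552.2 -90.9 138.8] yaw 66.6 q6 -1.53 open 0.602 F [ 1.2 -0.6 -4.6]
xyz [-0.3254 -0.0015  0.7164] rot [ 0.     0.    -0.001] dist 393.4 rows>= 9.4
```

Request:
apply_moves(deltas=[{"xyz": [-0.014, 0, 0.03], "rotation": [0, 0, 0], "fingers": 1}, {"xyz": [-0.04, 0, 0.09], "rotation": [0, 0, 0], "fingers": 1}, {"xyz": [-0.073, 0, 0.16], "rotation": [0, 0, 0], "fingers": 1}, {"xyz": [-0.105, 0, 0.23], "rotation": [0, 0, 0], "fingers": 1}, {"xyz": [-0.136, 0, 0.3], "rotation": [0, 0, 0], "fingers": 1}])

```text
clock: 9.45
position: [549.3, 75.1, 137.7]
ee_rot: [-1.547, 0.322, -0.319]
ft_force: [0.5, -0.2, -5.7]
opening: 0.602
```

Request:
apply_moves(deltas=[{"xyz": [-0.034, 0, 0.075], "rotation": [0, 0, 0], "fingers": 1}, {"xyz": [-0.068, 0, 0.15], "rotation": [0, 0, 0], "fingers": 1}, {"xyz": [-0.1, 0, 0.22], "rotation": [0, 0, 0], "fingers": 1}, {"xyz": [-0.132, 0, 0.29], "rotation": [0, 0, 0], "fingers": 1}, {"xyz": [-0.16, 0, 0.35], "rotation": [0, 0, 0], "fingers": 1}])

```text
clock: 9.87
position: [545.2, 268.2, 137.5]
ee_rot: [-1.548, 0.321, -0.318]
ft_force: [0.0, -0.5, -4.9]
opening: 0.602
```

```bash
python3 plan.py 545.1 302.5 140 66.6
```

```text
clk 9.87 pos [545.2 268.2 137.5] yaw 66.7 q6 -0.9 open 0.602 F [ 0.  -0.5 -4.9]
xyz [-0.0273 -0.0051  0.0628] rot [ 0.0004  0.0003 -0.0006] dist 34.3 rows>= 0.8
```

Request:
apply_moves(deltas=[{"xyz": [-0.02, 0, 0.046], "rotation": [0, 0, 0], "fingers": 1}, {"xyz": [-0.025, 0, 0.057], "rotation": [0, 0, 0], "fingers": 1}, {"xyz": [-0.025, 0, 0.057], "rotation": [0, 0, 0], "fingers": 1}, {"xyz": [-0.025, 0, 0.057], "rotation": [0, 0, 0], "fingers": 1}, {"xyz": [-0.025, 0, 0.057], "rotation": [0, 0, 0], "fingers": 1}])

```text
clock: 10.28
position: [546.2, 295.7, 138.1]
ee_rot: [-1.548, 0.322, -0.321]
ft_force: [-0.3, 0.2, -5.2]
opening: 0.603
```

```bash
python3 plan.py 545.1 302.5 40 66.6
```

```text
clk 10.28 pos [546.2 295.7 138.1] yaw 66.5 q6 -0.85 open 0.603 F [-0.3  0.2 -5.2]
xyz [-0.0073  0.1961  0.0118] rot [ 0.0003 -0.0003 -0.0002] dist 98.3 rows>= 2.4
```

Request:
apply_moves(deltas=[{"xyz": [-0.007, 0.04, 0.012], "rotation": [0, 0, 0], "fingers": 1}, {"xyz": [-0.007, 0.1, 0.012], "rotation": [0, 0, 0], "fingers": 1}, {"xyz": [-0.007, 0.16, 0.012], "rotation": [0, 0, 0], "fingers": 1}, {"xyz": [-0.007, 0.19, 0.012], "rotation": [0, 0, 0], "fingers": 1}, {"xyz": [-0.007, 0.2, 0.012], "rotation": [0, 0, 0], "fingers": 1}])

```text
clock: 10.7
position: [544.1, 302.0, 35.4]
ee_rot: [-1.55, 0.325, -0.318]
ft_force: [-0.4, -0.8, -5.1]
opening: 0.602
```

Request:
apply_moves(deltas=[{"xyz": [0, 0, 0], "rotation": [0, 0, 0], "fingers": 1}, {"xyz": [0, 0, 0], "rotation": [0, 0, 0], "fingers": 1}, {"xyz": [0, 0, 0], "rotation": [0, 0, 0], "fingers": 1}])

```text
clock: 10.95
position: [546.3, 303.8, 40.2]
ee_rot: [-1.546, 0.319, -0.322]
ft_force: [-0.9, 0.9, -4.5]
opening: 0.604
```

```bash
python3 plan.py 545.1 302.5 24 66.6;python3 - <<'E'
from ov import *
for n in("side",):
    im=vision.get_image(n)[:,:,::-1]; cv2.imwrite(f"pics/{n}5.png",im)
draw("side",cv2.imread("pics/side5.png"),[],(180,70,330,200),"pics/c5.png",4)
E
```

```text
clk 10.95 pos [546.3 303.8  40.2] yaw 66.6 q6 -0.84 open 0.604 F [-0.9  0.9 -4.5]
xyz [-0.0012  0.0324 -0.0034] rot [-0.0006 -0.0001  0.0007] dist 16.3 rows>= 0.4
```

View pics/c5.png

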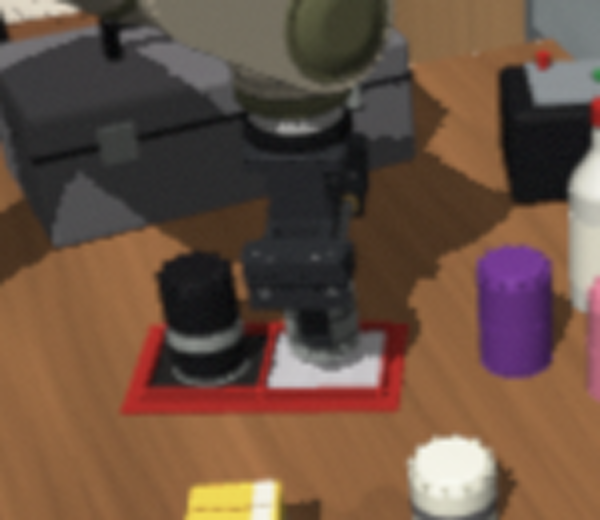

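Request:
apply_moves(deltas=[{"xyz": [-0.001, 0.01, -0.003], "rotation": [0, 0, 0], "fingers": 1}, {"xyz": [-0.001, 0.02, -0.003], "rotation": [0, 0, 0], "fingers": 1}, {"xyz": [-0.001, 0.027, -0.003], "rotation": [0, 0, 0], "fingers": 1}, {"xyz": [-0.001, 0.029, -0.003], "rotation": [0, 0, 0], "fingers": 1}, {"xyz": [-0.001, 0.029, -0.003], "rotation": [0, 0, 0], "fingers": 1}])

```text
clock: 11.42
position: [544.0, 302.7, 23.4]
ee_rot: [-1.547, 0.321, -0.32]
ft_force: [0.1, -0.2, -5.8]
opening: 0.604
```

Request:
apply_moves(deltas=[{"xyz": [0, 0.001, 0], "rotation": [0, 0, 0], "fingers": 1}, {"xyz": [0, 0.002, 0], "rotation": [0, 0, 0], "fingers": 1}])

```text
clock: 11.58
position: [544.4, 302.8, 23.1]
ee_rot: [-1.547, 0.32, -0.32]
ft_force: [-0.9, -0.9, -4.7]
opening: 0.602
```

Request:
apply_moves(deltas=[{"xyz": [0, 0.002, 0], "rotation": [0, 0, 0], "fingers": 1}, {"xyz": [0, 0.003, 0], "rotation": [0, 0, 0], "fingers": 1}])

```text
clock: 11.75
position: [544.5, 302.8, 22.8]
ee_rot: [-1.547, 0.32, -0.321]
ft_force: [-5.7, -2.8, 9.9]
opening: 0.597
```

Contact; open and retreat.

Request:
apply_moves(deltas=[{"xyz": [0, -0.001, 0], "rotation": [0, 0, 0], "fingers": 1}, {"xyz": [0, -0.001, 0], "rotation": [0, 0, 0], "fingers": 0}, {"xyz": [0, -0.001, 0], "rotation": [0, 0, 0], "fingers": 0}, {"xyz": [0, -0.001, 0], "rotation": [0, 0, 0], "fingers": 0}, {"xyz": [0, -0.001, 0], "rotation": [0, 0, 0], "fingers": 0}])

```text
clock: 12.17
position: [544.5, 302.8, 22.1]
ee_rot: [-1.547, 0.32, -0.321]
ft_force: [0.6, -0.8, -0.5]
opening: 0.88
```

Request:
apply_moves(deltas=[{"xyz": [0, -0.03, 0], "rotation": [0, 0, 0], "fingers": 0}, {"xyz": [0, -0.09, 0], "rotation": [0, 0, 0], "fingers": 0}, {"xyz": [0, -0.16, 0], "rotation": [0, 0, 0], "fingers": 0}, {"xyz": [0, -0.23, 0], "rotation": [0, 0, 0], "fingers": 0}, {"xyz": [0, -0.25, 0], "rotation": [0, 0, 0], "fingers": 0}])

```text
clock: 12.58
position: [546.0, 303.4, 152.7]
ee_rot: [-1.543, 0.314, -0.326]
ft_force: [1.0, 0.3, 0.4]
opening: 1.001
```

```bash
python3 plan.py 565.1 86.6 140 40;python3 - <<'E'
from ov import *
for n in("side",):
    im=vision.get_image(n)[:,:,::-1]; cv2.imwrite(f"pics/{n}6.png",im)
draw("side",cv2.imread("pics/side6.png"),[],(180,70,330,200),"pics/c6.png",4)
E
```

```text
clk 12.58 pos [546.  303.4 152.7] yaw 66.6 q6 -0.84 open 1.001 F [1.  0.3 0.4]
xyz [ 0.207   0.0246 -0.3831] rot [-0.0022  0.1479  0.0015] dist 218.0 rows>= 5.2
```

View pics/c6.png

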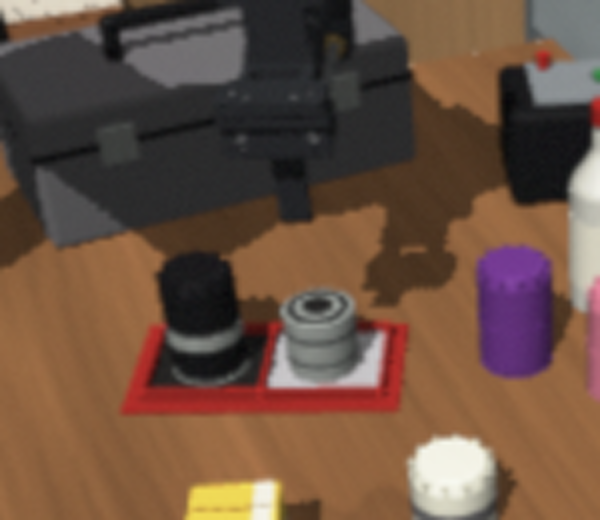

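Request:
apply_moves(deltas=[{"xyz": [0.02, 0, -0.04], "rotation": [0, 0.03, 0], "fingers": 0}, {"xyz": [0.06, 0.005, -0.11], "rotation": [0, 0.06, 0], "fingers": 0}, {"xyz": [0.1, 0.01, -0.18], "rotation": [0, 0.09, 0], "fingers": 0}, {"xyz": [0.136, 0.016, -0.25], "rotation": [0, 0.12, 0], "fingers": 0}, {"xyz": [0.173, 0.02, -0.32], "rotation": [0, 0.148, 0], "fingers": 0}])

```text
clock: 13.05
position: [559.4, 119.9, 135.4]
ee_rot: [-1.461, 0.687, -0.684]
ft_force: [1.2, -0.4, -1.0]
opening: 1.001
```

```bash
python3 plan.py 565.1 86.6 140 40
```

```text
clk 13.05 pos [559.4 119.9 135.4] yaw 39.7 q6 -0.69 open 1.001 F [ 1.2 -0.4 -1. ]
xyz [ 0.0584 -0.0092 -0.0337] rot [ 0.0005 -0.0015 -0.0004] dist 34.1 rows>= 0.8
```

Request:
apply_moves(deltas=[{"xyz": [0.04, 0, -0.02], "rotation": [0, 0, 0], "fingers": 0}, {"xyz": [0.052, 0, -0.028], "rotation": [0, 0, 0], "fingers": 0}, {"xyz": [0.052, 0, -0.028], "rotation": [0, 0, 0], "fingers": 0}, {"xyz": [0.052, 0, -0.028], "rotation": [0, 0, 0], "fingers": 0}, {"xyz": [0.052, 0, -0.028], "rotation": [0, 0, 0], "fingers": 0}])

```text
clock: 13.47
position: [565.7, 94.1, 136.6]
ee_rot: [-1.462, 0.681, -0.68]
ft_force: [0.7, 0.4, -0.0]
opening: 0.997
```

```bash
python3 plan.py 565.1 86.6 17 40
```

```text
clk 13.47 pos [565.7  94.1 136.6] yaw 40.1 q6 -0.74 open 0.997 F [ 0.7  0.4 -0. ]
xyz [ 0.0107  0.2391 -0.0105] rot [ 0.0001  0.0004 -0.0002] dist 119.8 rows>= 2.9
```

Request:
apply_moves(deltas=[{"xyz": [0.01, 0.05, -0.01], "rotation": [0, 0, 0], "fingers": 0}, {"xyz": [0.01, 0.12, -0.01], "rotation": [0, 0, 0], "fingers": 0}, {"xyz": [0.01, 0.19, -0.01], "rotation": [0, 0, 0], "fingers": 0}, {"xyz": [0.01, 0.23, -0.01], "rotation": [0, 0, 0], "fingers": 0}, {"xyz": [0.01, 0.24, -0.01], "rotation": [0, 0, 0], "fingers": 0}])

```text
clock: 13.88
position: [563.2, 87.1, 13.4]
ee_rot: [-1.464, 0.685, -0.676]
ft_force: [-0.7, 0.1, -0.0]
opening: 1.002
```

Request:
apply_moves(deltas=[{"xyz": [0, 0, 0], "rotation": [0, 0, 0], "fingers": 0}, {"xyz": [0, 0, 0], "rotation": [0, 0, 0], "fingers": 0}])

```text
clock: 14.05
position: [566.1, 86.3, 18.1]
ee_rot: [-1.461, 0.68, -0.682]
ft_force: [0.6, 0.3, 0.7]
opening: 1.002
```

```bash
python3 plan.py 565.1 86.6 17 40
```

```text
clk 14.05 pos [566.1  86.3  18.1] yaw 40.0 q6 -0.75 open 1.002 F [0.6 0.3 0.7]
xyz [-0.0017  0.0022 -0.0012] rot [-0.0004  0.0002  0.0004] dist 1.5 rows>= 0.0
```

Request:
apply_moves(deltas=[{"xyz": [0, 0, 0], "rotation": [0, 0, 0], "fingers": 1}, {"xyz": [0, 0, 0], "rotation": [0, 0, 0], "fingers": 1}, {"xyz": [0, 0, 0], "rotation": [0, 0, 0], "fingers": 1}, {"xyz": [0, 0, 0], "rotation": [0, 0, 0], "fingers": 1}, {"xyz": [0, 0, 0], "rotation": [0, 0, 0], "fingers": 1}], grip_force=30)

```text
clock: 14.47
position: [565.6, 85.5, 17.4]
ee_rot: [-1.461, 0.681, -0.682]
ft_force: [-2.2, -2.0, 0.6]
opening: 0.652
```

Request:
apply_moves(deltas=[{"xyz": [0, 0, 0], "rotation": [0, 0, 0], "fingers": 1}, {"xyz": [0, -0.04, 0], "rotation": [0, 0, 0], "fingers": 1}, {"xyz": [0, -0.1, 0], "rotation": [0, 0, 0], "fingers": 1}, {"xyz": [0, -0.17, 0], "rotation": [0, 0, 0], "fingers": 1}, {"xyz": [0, -0.24, 0], "rotation": [0, 0, 0], "fingers": 1}])

```text
clock: 14.88
position: [564.8, 85.5, 137.7]
ee_rot: [-1.462, 0.683, -0.681]
ft_force: [0.7, -1.2, -2.5]
opening: 0.628
```

```bash
python3 plan.py 557.8 -365.2 140 16.6
```

```text
clk 14.88 pos [564.8  85.5 137.7] yaw 40.0 q6 -0.75 open 0.628 F [ 0.7 -1.2 -2.5]
xyz [ 0.6819 -0.0046 -0.5898] rot [ 0.0005  0.1298 -0.0003] dist 450.8 rows>= 10.8
```

Request:
apply_moves(deltas=[{"xyz": [0.027, 0, -0.023], "rotation": [0, 0.01, 0], "fingers": 1}, {"xyz": [0.085, 0, -0.073], "rotation": [0, 0.03, 0], "fingers": 1}, {"xyz": [0.145, 0, -0.125], "rotation": [0, 0.05, 0], "fingers": 1}, {"xyz": [0.205, 0, -0.177], "rotation": [0, 0.07, 0], "fingers": 1}, {"xyz": [0.265, 0, -0.229], "rotation": [0, 0.09, 0], "fingers": 1}])

```text
clock: 15.3
position: [562.3, -91.1, 136.7]
ee_rot: [-1.377, 0.901, -0.9]
ft_force: [0.1, 0.2, -2.8]
opening: 0.626
```

```bash
python3 plan.py 557.8 -365.2 140 16.6
```

```text
clk 15.3 pos [562.3 -91.1 136.7] yaw 23.6 q6 -0.78 open 0.626 F [ 0.1  0.2 -2.8]
xyz [ 0.4987 -0.0068 -0.2278] rot [ 0.0002  0.039  -0.0002] dist 274.2 rows>= 6.6
```

Request:
apply_moves(deltas=[{"xyz": [0.07, 0, -0.032], "rotation": [0, 0.01, 0], "fingers": 1}, {"xyz": [0.14, 0, -0.064], "rotation": [0, 0.02, 0], "fingers": 1}, {"xyz": [0.21, 0, -0.096], "rotation": [0, 0.039, 0], "fingers": 1}, {"xyz": [0.28, 0, -0.128], "rotation": [0, 0.039, 0], "fingers": 1}, {"xyz": [0.35, 0, -0.16], "rotation": [0, 0.039, 0], "fingers": 1}])

```text
clock: 15.72
position: [559.6, -283.7, 136.5]
ee_rot: [-1.333, 0.992, -0.991]
ft_force: [1.0, -0.1, -1.9]
opening: 0.627
```

```bash
python3 plan.py 557.8 -365.2 140 16.6
```

```text
clk 15.72 pos [ 559.6 -283.7  136.5] yaw 16.7 q6 -0.95 open 0.627 F [ 1.  -0.1 -1.9]
xyz [ 0.1551 -0.007  -0.0503] rot [ 0.0001  0.0007 -0.0003] dist 81.6 rows>= 2.0
```

Request:
apply_moves(deltas=[{"xyz": [0.06, 0, -0.02], "rotation": [0, 0, 0], "fingers": 1}, {"xyz": [0.11, 0, -0.035], "rotation": [0, 0, 0], "fingers": 1}, {"xyz": [0.145, 0, -0.047], "rotation": [0, 0, 0], "fingers": 1}, {"xyz": [0.145, 0, -0.047], "rotation": [0, 0, 0], "fingers": 1}, {"xyz": [0.145, 0, -0.047], "rotation": [0, 0, 0], "fingers": 1}])

```text
clock: 16.13
position: [558.1, -358.4, 136.1]
ee_rot: [-1.333, 0.993, -0.991]
ft_force: [-0.6, 0.6, -3.0]
opening: 0.63
```

Request:
apply_moves(deltas=[{"xyz": [0, 0, 0], "rotation": [0, 0, 0], "fingers": 1}, {"xyz": [0, 0, 0], "rotation": [0, 0, 0], "fingers": 1}])

```text
clock: 16.3
position: [558.8, -356.9, 136.9]
ee_rot: [-1.334, 0.991, -0.99]
ft_force: [0.9, 0.2, -2.5]
opening: 0.629
```

```bash
python3 plan.py 557.8 -365.2 38 16.6
```

```text
clk 16.3 pos [ 558.8 -356.9  136.9] yaw 16.8 q6 -1.04 open 0.629 F [ 0.9  0.2 -2.5]
xyz [ 0.0154  0.1978 -0.0066] rot [ 0.      0.0012 -0.0002] dist 99.3 rows>= 2.4
```

Request:
apply_moves(deltas=[{"xyz": [0.015, 0.04, -0.007], "rotation": [0, 0.001, 0], "fingers": 1}, {"xyz": [0.015, 0.1, -0.007], "rotation": [0, 0.001, 0], "fingers": 1}, {"xyz": [0.015, 0.16, -0.007], "rotation": [0, 0.001, 0], "fingers": 1}, {"xyz": [0.015, 0.19, -0.007], "rotation": [0, 0.001, 0], "fingers": 1}, {"xyz": [0.015, 0.2, -0.007], "rotation": [0, 0.001, 0], "fingers": 1}])

```text
clock: 16.72
position: [556.5, -364.3, 33.9]
ee_rot: [-1.332, 0.997, -0.988]
ft_force: [-0.7, -0.6, -2.0]
opening: 0.628
```

Request:
apply_moves(deltas=[{"xyz": [0, 0, 0], "rotation": [0, 0, 0], "fingers": 1}, {"xyz": [0, 0, 0], "rotation": [0, 0, 0], "fingers": 1}, {"xyz": [0, 0, 0], "rotation": [0, 0, 0], "fingers": 1}])

```text
clock: 16.97
position: [558.2, -366.6, 38.9]
ee_rot: [-1.333, 0.991, -0.996]
ft_force: [0.1, -0.1, -2.0]
opening: 0.632
```

```bash
python3 plan.py 557.8 -365.2 22.5 16.6;python3 - <<'E'
from ov import *
for n in("side",):
    im=vision.get_image(n)[:,:,::-1]; cv2.imwrite(f"pics/{n}7.png",im)
draw("side",cv2.imread("pics/side7.png"),[],(280,210,480,395),"pics/c7.png",3)
E
```

```text
clk 16.97 pos [ 558.2 -366.6   38.9] yaw 16.6 q6 -1.05 open 0.632 F [ 0.1 -0.1 -2. ]
xyz [-0.003   0.0327  0.0001] rot [-0.0005 -0.      0.0008] dist 16.4 rows>= 0.4
```

View pics/c7.png

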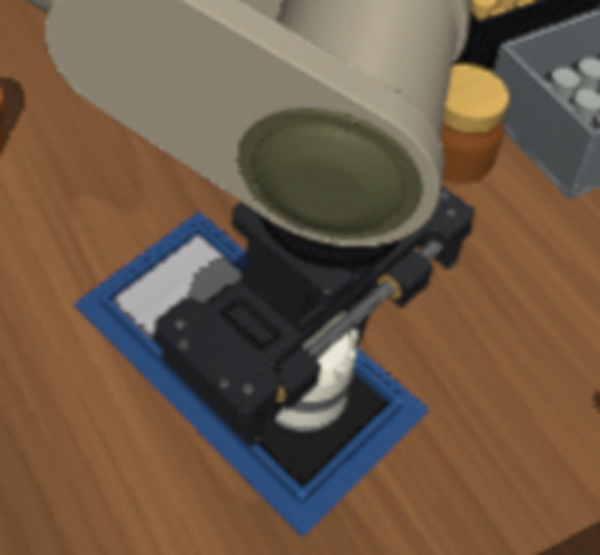

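Request:
apply_moves(deltas=[{"xyz": [-0.002, 0.01, 0], "rotation": [0, 0, 0], "fingers": 1}, {"xyz": [-0.002, 0.02, 0], "rotation": [0, 0, 0], "fingers": 1}, {"xyz": [-0.002, 0.028, 0], "rotation": [0, 0, 0], "fingers": 1}, {"xyz": [-0.002, 0.03, 0], "rotation": [0, 0, 0], "fingers": 1}, {"xyz": [-0.002, 0.03, 0], "rotation": [0, 0, 0], "fingers": 1}])

```text
clock: 17.43
position: [557.0, -365.2, 21.7]
ee_rot: [-1.332, 0.994, -0.993]
ft_force: [-0.9, -0.9, -2.4]
opening: 0.63
```

Request:
apply_moves(deltas=[{"xyz": [0, 0.001, 0], "rotation": [0, 0, 0], "fingers": 1}, {"xyz": [0, 0.002, 0], "rotation": [0, 0, 0], "fingers": 1}])

```text
clock: 17.6
position: [557.2, -365.4, 21.4]
ee_rot: [-1.332, 0.993, -0.994]
ft_force: [-2.2, 2.2, 5.1]
opening: 0.629
```

Touching; release and retreat.

Request:
apply_moves(deltas=[{"xyz": [0, 0, 0], "rotation": [0, 0, 0], "fingers": 1}, {"xyz": [0, 0, 0], "rotation": [0, 0, 0], "fingers": 0}, {"xyz": [0, 0, 0], "rotation": [0, 0, 0], "fingers": 0}, {"xyz": [0, 0, 0], "rotation": [0, 0, 0], "fingers": 0}, {"xyz": [0, 0, 0], "rotation": [0, 0, 0], "fingers": 0}])

```text
clock: 18.02
position: [557.1, -365.5, 21.0]
ee_rot: [-1.332, 0.993, -0.994]
ft_force: [-1.0, -0.7, 0.0]
opening: 0.902
```

Request:
apply_moves(deltas=[{"xyz": [0, -0.03, 0], "rotation": [0, 0, 0], "fingers": 0}, {"xyz": [0, -0.09, 0], "rotation": [0, 0, 0], "fingers": 0}, {"xyz": [0, -0.16, 0], "rotation": [0, 0, 0], "fingers": 0}, {"xyz": [0, -0.23, 0], "rotation": [0, 0, 0], "fingers": 0}, {"xyz": [0, -0.25, 0], "rotation": [0, 0, 0], "fingers": 0}])

```text
clock: 18.43
position: [558.5, -366.5, 152.0]
ee_rot: [-1.333, 0.986, -1.001]
ft_force: [0.3, 0.1, 1.0]
opening: 1.006
```

```bash
python3 plan.py 423 94.2 140 71.2
```

```text
clk 18.43 pos [ 558.5 -366.5  152. ] yaw 16.6 q6 -1.05 open 1.006 F [0.3 0.1 1. ]
xyz [-0.9606  0.017   0.0031] rot [-2.000e-04 -3.035e-01  2.800e-03] dist 480.4 rows>= 11.5
```

Request:
apply_moves(deltas=[{"xyz": [-0.05, 0, 0], "rotation": [0, -0.02, 0], "fingers": 0}, {"xyz": [-0.13, 0.002, 0], "rotation": [0, -0.05, 0], "fingers": 0}, {"xyz": [-0.21, 0.004, 0], "rotation": [0, -0.08, 0], "fingers": 0}, {"xyz": [-0.29, 0.005, 0], "rotation": [0, -0.11, 0], "fingers": 0}, {"xyz": [-0.37, 0.006, 0], "rotation": [0, -0.14, 0], "fingers": 0}])

```text
clock: 18.85
position: [503.3, -186.3, 142.6]
ee_rot: [-1.47, 0.654, -0.654]
ft_force: [1.0, 1.7, -0.5]
opening: 1.0
```

```bash
python3 plan.py 423 94.2 140 71.2
```

```text
clk 18.85 pos [ 503.3 -186.3  142.6] yaw 42.0 q6 -1.31 open 1.0 F [ 1.   1.7 -0.5]
xyz [-0.5244  0.0053  0.2562] rot [-0.000e+00 -1.622e-01 -1.000e-04] dist 291.8 rows>= 7.0
```

Request:
apply_moves(deltas=[{"xyz": [-0.072, 0, 0.035], "rotation": [0, -0.03, 0], "fingers": 0}, {"xyz": [-0.144, 0, 0.07], "rotation": [0, -0.06, 0], "fingers": 0}, {"xyz": [-0.216, 0, 0.105], "rotation": [0, -0.09, 0], "fingers": 0}, {"xyz": [-0.288, 0, 0.14], "rotation": [0, -0.12, 0], "fingers": 0}, {"xyz": [-0.36, 0, 0.176], "rotation": [0, -0.15, 0], "fingers": 0}])

```text
clock: 19.27
position: [449.1, 6.4, 142.9]
ee_rot: [-1.552, 0.287, -0.288]
ft_force: [0.1, 0.0, -0.3]
opening: 0.999
```

```bash
python3 plan.py 423 94.2 140 71.2
```

```text
clk 19.27 pos [449.1   6.4 142.9] yaw 69.0 q6 -1.45 open 0.999 F [ 0.1  0.  -0.3]
xyz [-0.1116  0.0057  0.1452] rot [-0.     -0.0122  0.0001] dist 91.6 rows>= 2.2
```

Request:
apply_moves(deltas=[{"xyz": [-0.04, 0, 0.055], "rotation": [0, -0.01, 0], "fingers": 0}, {"xyz": [-0.08, 0, 0.105], "rotation": [0, -0.01, 0], "fingers": 0}, {"xyz": [-0.106, 0, 0.137], "rotation": [0, -0.01, 0], "fingers": 0}, {"xyz": [-0.106, 0, 0.137], "rotation": [0, -0.01, 0], "fingers": 0}, {"xyz": [-0.106, 0, 0.137], "rotation": [0, -0.01, 0], "fingers": 0}])

```text
clock: 19.68
position: [425.3, 88.4, 142.9]
ee_rot: [-1.555, 0.264, -0.265]
ft_force: [0.3, 0.3, 0.1]
opening: 0.997
```

Request:
apply_moves(deltas=[{"xyz": [0, 0, 0], "rotation": [0, 0, 0], "fingers": 0}])

```text
clock: 19.77
position: [425.8, 87.3, 142.9]
ee_rot: [-1.555, 0.266, -0.267]
ft_force: [0.8, -0.7, -0.3]
opening: 1.001
```

```bash
python3 plan.py 423 94.2 20 71.2
```

```text
clk 19.77 pos [425.8  87.3 142.9] yaw 70.6 q6 -1.3 open 1.001 F [ 0.8 -0.7 -0.3]
xyz [-0.0099  0.2459  0.0111] rot [ 0.     -0.0036  0.0001] dist 123.2 rows>= 3.0
```

Request:
apply_moves(deltas=[{"xyz": [-0.01, 0.05, 0.011], "rotation": [0, -0.003, 0], "fingers": 0}, {"xyz": [-0.01, 0.12, 0.011], "rotation": [0, -0.003, 0], "fingers": 0}, {"xyz": [-0.01, 0.19, 0.011], "rotation": [0, -0.003, 0], "fingers": 0}, {"xyz": [-0.01, 0.235, 0.011], "rotation": [0, -0.003, 0], "fingers": 0}, {"xyz": [-0.01, 0.245, 0.011], "rotation": [0, -0.003, 0], "fingers": 0}])

```text
clock: 20.18
position: [421.1, 93.7, 17.5]
ee_rot: [-1.556, 0.265, -0.256]
ft_force: [0.5, 0.2, -0.0]
opening: 1.003
```

Request:
apply_moves(deltas=[{"xyz": [0, 0, 0], "rotation": [0, 0, 0], "fingers": 0}, {"xyz": [0, 0, 0], "rotation": [0, 0, 0], "fingers": 0}])

```text
clock: 20.35
position: [423.4, 94.2, 21.3]
ee_rot: [-1.555, 0.259, -0.26]
ft_force: [-0.4, -0.1, 1.1]
opening: 1.001
```

```bash
python3 plan.py 423 94.2 20 71.2
```

```text
clk 20.35 pos [423.4  94.2  21.3] yaw 71.1 q6 -1.29 open 1.001 F [-0.4 -0.1  1.1]
xyz [-0.0008  0.0027 -0.0002] rot [-0.0001 -0.0008  0.0004] dist 1.4 rows>= 0.0
```

Request:
apply_moves(deltas=[{"xyz": [0, 0, 0], "rotation": [0, 0, 0], "fingers": 1}, {"xyz": [0, 0, 0], "rotation": [0, 0, 0], "fingers": 1}, {"xyz": [0, 0, 0], "rotation": [0, 0, 0], "fingers": 1}, {"xyz": [0, 0, 0], "rotation": [0, 0, 0], "fingers": 1}, {"xyz": [0, 0, 0], "rotation": [0, 0, 0], "fingers": 1}], grip_force=20)

```text
clock: 20.77
position: [422.8, 94.8, 20.9]
ee_rot: [-1.555, 0.258, -0.259]
ft_force: [0.0, -0.1, 0.6]
opening: 0.648
```

Request:
apply_moves(deltas=[{"xyz": [0, 0, 0], "rotation": [0, 0, 0], "fingers": 1}, {"xyz": [0, -0.04, 0], "rotation": [0, 0, 0], "fingers": 1}, {"xyz": [0, -0.1, 0], "rotation": [0, 0, 0], "fingers": 1}, {"xyz": [0, -0.17, 0], "rotation": [0, 0, 0], "fingers": 1}, {"xyz": [0, -0.24, 0], "rotation": [0, 0, 0], "fingers": 1}])

```text
clock: 21.18
position: [421.9, 94.8, 141.7]
ee_rot: [-1.555, 0.26, -0.257]
ft_force: [0.4, -0.7, -1.7]
opening: 0.564
```

```bash
python3 plan.py 532.6 -280.8 142 16.6
```

```text
clk 21.18 pos [421.9  94.8 141.7] yaw 71.1 q6 -1.29 open 0.564 F [ 0.4 -0.7 -1.7]
xyz [ 0.4526 -0.001  -0.6391] rot [ 3.000e-04  3.029e-01 -4.000e-04] dist 391.6 rows>= 9.4
```

Request:
apply_moves(deltas=[{"xyz": [0.018, 0, -0.026], "rotation": [0, 0.02, 0], "fingers": 1}, {"xyz": [0.055, 0, -0.078], "rotation": [0, 0.05, 0], "fingers": 1}, {"xyz": [0.1, 0, -0.14], "rotation": [0, 0.08, 0], "fingers": 1}, {"xyz": [0.14, 0, -0.2], "rotation": [0, 0.11, 0], "fingers": 1}, {"xyz": [0.18, 0, -0.255], "rotation": [0, 0.14, 0], "fingers": 1}])

```text
clock: 21.6
position: [466.4, -56.8, 140.5]
ee_rot: [-1.485, 0.605, -0.605]
ft_force: [0.3, -0.1, -0.5]
opening: 0.565
```

```bash
python3 plan.py 532.6 -280.8 142 16.6
```

```text
clk 21.6 pos [466.4 -56.8 140.5] yaw 45.6 q6 -1.17 open 0.565 F [ 0.3 -0.1 -0.5]
xyz [ 0.4078 -0.0031 -0.2278] rot [ 1.000e-04  1.614e-01 -0.000e+00] dist 233.6 rows>= 5.6
```

Request:
apply_moves(deltas=[{"xyz": [0.07, 0, -0.04], "rotation": [0, 0.03, 0], "fingers": 1}, {"xyz": [0.14, 0, -0.08], "rotation": [0, 0.06, 0], "fingers": 1}, {"xyz": [0.21, 0, -0.12], "rotation": [0, 0.09, 0], "fingers": 1}, {"xyz": [0.28, 0, -0.157], "rotation": [0, 0.12, 0], "fingers": 1}, {"xyz": [0.34, 0, -0.19], "rotation": [0, 0.15, 0], "fingers": 1}])

```text
clock: 22.02
position: [522.5, -244.0, 140.2]
ee_rot: [-1.345, 0.967, -0.967]
ft_force: [0.2, 0.5, -1.0]
opening: 0.565
```

```bash
python3 plan.py 532.6 -280.8 142 16.6
```

```text
clk 22.02 pos [ 522.5 -244.   140.2] yaw 18.6 q6 -0.96 open 0.565 F [ 0.2  0.5 -1. ]
xyz [ 0.0762 -0.0037 -0.0044] rot [ 0.0001  0.0111 -0.0001] dist 38.2 rows>= 0.9
```

Request:
apply_moves(deltas=[{"xyz": [0.05, 0, -0.003], "rotation": [0, 0.01, 0], "fingers": 1}, {"xyz": [0.067, 0, -0.003], "rotation": [0, 0.01, 0], "fingers": 1}, {"xyz": [0.067, 0, -0.003], "rotation": [0, 0.01, 0], "fingers": 1}, {"xyz": [0.067, 0, -0.003], "rotation": [0, 0.01, 0], "fingers": 1}, {"xyz": [0.067, 0, -0.003], "rotation": [0, 0.01, 0], "fingers": 1}])

```text
clock: 22.43
position: [531.7, -272.2, 140.4]
ee_rot: [-1.336, 0.986, -0.984]
ft_force: [0.2, 0.4, -0.9]
opening: 0.568
```

```bash
python3 plan.py 532.6 -280.8 40 16.6
```

```text
clk 22.43 pos [ 531.7 -272.2  140.4] yaw 17.2 q6 -0.97 open 0.568 F [ 0.2  0.4 -0.9]
xyz [ 0.0172  0.2008 -0.0033] rot [ 0.0001  0.0034 -0.0003] dist 100.8 rows>= 2.4
```

Request:
apply_moves(deltas=[{"xyz": [0.017, 0.04, -0.003], "rotation": [0, 0.003, 0], "fingers": 1}, {"xyz": [0.017, 0.1, -0.003], "rotation": [0, 0.003, 0], "fingers": 1}, {"xyz": [0.017, 0.16, -0.003], "rotation": [0, 0.003, 0], "fingers": 1}, {"xyz": [0.017, 0.19, -0.003], "rotation": [0, 0.003, 0], "fingers": 1}, {"xyz": [0.017, 0.2, -0.003], "rotation": [0, 0.003, 0], "fingers": 1}])

```text
clock: 22.85
position: [531.8, -280.0, 38.0]
ee_rot: [-1.333, 0.996, -0.988]
ft_force: [-0.3, -0.3, -1.3]
opening: 0.569
```

Request:
apply_moves(deltas=[{"xyz": [0, 0, 0], "rotation": [0, 0, 0], "fingers": 1}, {"xyz": [0, 0, 0], "rotation": [0, 0, 0], "fingers": 1}, {"xyz": [0, 0, 0], "rotation": [0, 0, 0], "fingers": 1}])

```text
clock: 23.1
position: [533.7, -282.4, 42.2]
ee_rot: [-1.333, 0.991, -0.995]
ft_force: [0.5, -0.4, -0.4]
opening: 0.567
```

```bash
python3 plan.py 532.6 -280.8 25.5 16.6
```

```text
clk 23.1 pos [ 533.7 -282.4   42.2] yaw 16.6 q6 -0.97 open 0.567 F [ 0.5 -0.4 -0.4]
xyz [-0.0037  0.0333 -0.0012] rot [-0.0005  0.      0.0007] dist 16.8 rows>= 0.4
```

Request:
apply_moves(deltas=[{"xyz": [-0.003, 0.01, -0.001], "rotation": [0, 0, 0], "fingers": 1}, {"xyz": [-0.003, 0.02, -0.001], "rotation": [0, 0, 0], "fingers": 1}, {"xyz": [-0.003, 0.028, -0.001], "rotation": [0, 0, 0], "fingers": 1}, {"xyz": [-0.003, 0.03, -0.001], "rotation": [0, 0, 0], "fingers": 1}, {"xyz": [-0.003, 0.03, -0.001], "rotation": [0, 0, 0], "fingers": 1}])

```text
clock: 23.52
position: [531.9, -280.9, 25.1]
ee_rot: [-1.332, 0.994, -0.993]
ft_force: [1.4, -0.3, -0.7]
opening: 0.567
```

Request:
apply_moves(deltas=[{"xyz": [0, 0.001, 0], "rotation": [0, 0, 0], "fingers": 1}, {"xyz": [0, 0.002, 0], "rotation": [0, 0, 0], "fingers": 1}])

```text
clock: 23.68
position: [532.2, -281.1, 24.7]
ee_rot: [-1.332, 0.993, -0.994]
ft_force: [-2.3, 1.3, 5.7]
opening: 0.566
```

Request:
apply_moves(deltas=[{"xyz": [0, 0, 0], "rotation": [0, 0, 0], "fingers": 1}, {"xyz": [0, 0, 0], "rotation": [0, 0, 0], "fingers": 0}, {"xyz": [0, 0, 0], "rotation": [0, 0, 0], "fingers": 0}, {"xyz": [0, 0, 0], "rotation": [0, 0, 0], "fingers": 0}, {"xyz": [0, 0, 0], "rotation": [0, 0, 0], "fingers": 0}])

```text
clock: 24.1
position: [532.1, -281.1, 24.5]
ee_rot: [-1.332, 0.993, -0.994]
ft_force: [-0.5, -0.0, 0.2]
opening: 0.843
```

Request:
apply_moves(deltas=[{"xyz": [0, -0.03, 0], "rotation": [0, 0, 0], "fingers": 0}, {"xyz": [0, -0.09, 0], "rotation": [0, 0, 0], "fingers": 0}, {"xyz": [0, -0.16, 0], "rotation": [0, 0, 0], "fingers": 0}, {"xyz": [0, -0.23, 0], "rotation": [0, 0, 0], "fingers": 0}, {"xyz": [0, -0.3, 0], "rotation": [0, 0, 0], "fingers": 0}])

```text
clock: 24.52
position: [531.8, -280.8, 176.2]
ee_rot: [-1.332, 0.994, -0.993]
ft_force: [0.9, 0.1, -0.1]
opening: 0.999
```

```bash
python3 plan.py 400 -60 260 16.6
```

```text
clk 24.52 pos [ 531.8 -280.8  176.2] yaw 16.6 q6 -0.97 open 0.999 F [ 0.9  0.1 -0.1]
xyz [-0.4985 -0.1676 -0.1268] rot [ 0.     -0.0002 -0.    ] dist 270.5 rows>= 6.5
```

Move the arm clear for a final look.

Request:
apply_moves(deltas=[{"xyz": [-0.07, -0.025, -0.018], "rotation": [0, 0, 0], "fingers": 0}, {"xyz": [-0.14, -0.05, -0.036], "rotation": [0, 0, 0], "fingers": 0}, {"xyz": [-0.21, -0.07, -0.054], "rotation": [0, 0, 0], "fingers": 0}, {"xyz": [-0.28, -0.095, -0.07], "rotation": [0, 0, 0], "fingers": 0}, {"xyz": [-0.35, -0.12, -0.09], "rotation": [0, 0, 0], "fingers": 0}])

```text
clock: 24.93
position: [437.9, -124.7, 234.9]
ee_rot: [-1.332, 0.994, -0.994]
ft_force: [0.3, 1.4, 0.4]
opening: 1.001
```

Request:
apply_moves(deltas=[{"xyz": [-0.07, -0.02, -0.018], "rotation": [0, 0, 0], "fingers": 0}, {"xyz": [-0.12, -0.04, -0.03], "rotation": [0, 0, 0], "fingers": 0}, {"xyz": [-0.12, -0.04, -0.03], "rotation": [0, 0, 0], "fingers": 0}, {"xyz": [-0.12, -0.04, -0.03], "rotation": [0, 0, 0], "fingers": 0}, {"xyz": [-0.12, -0.04, -0.03], "rotation": [0, 0, 0], "fingers": 0}])

```text
clock: 25.35
position: [407.8, -73.3, 254.4]
ee_rot: [-1.332, 0.993, -0.994]
ft_force: [-0.2, 0.7, -0.2]
opening: 1.001
```

```bash
python3 - <<'E'
from ov import *
for n in("top","side"):
    im=vision.get_image(n)[:,:,::-1]; cv2.imwrite(f"pics/{n}9.png",im)
E
```

```text
(no output)
```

View pics/top9.png

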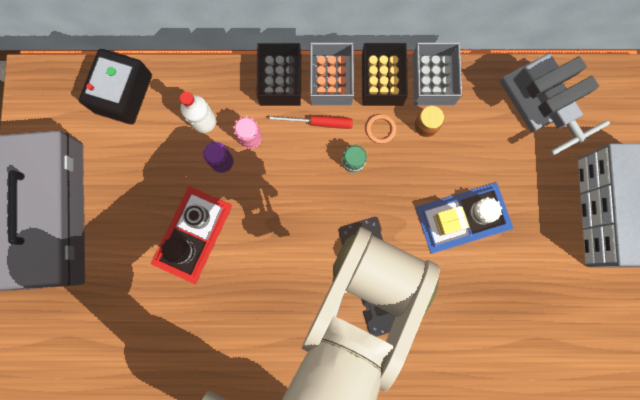

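View pics/side9.png

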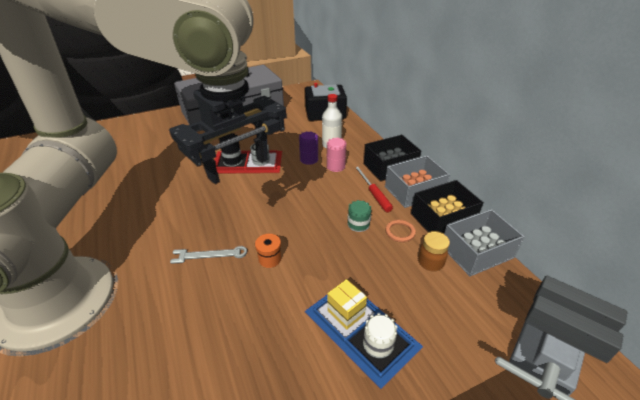

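```bash
python3 -c "
from workcell import bot
print(bot.state()['clock'],bot.finish_job())"
```

```text
the job is handed in; nothing more can be done
25.45 None
```

Both kits are made up and the job was handed in at 25.45 s of the 118 s allowed. I worked in the order you listed:

| Item | Tray | Bay |
|---|---|---|
| Tall black filter | Red | Rubber |
| Bearing | Red | Metal |
| White filter | Blue | Rubber |
| Carton | Blue | Metal |

- **Final pictures:** in the last top and side views all four items stand upright near the middle of their bays. The gripper was open and about 250 mm above the bench.
- **Spares:** the green filter is at the same pixels as at the start in both views. The tub is too in the side view, but the arm hid it in the final top view.
- **Red tray:** the gripper partly covered it in the final side view. The earlier close-ups after each release showed both items upright and in place.
- **Forces:** the highest wrist force in any reading was about 24–26 N, when the tall filter touched down. Every other touchdown read about 12 N or less.

One call pair was refused early on because I left out a required field. I corrected it and nothing moved.

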